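# Wedge open the sprung keeper, square up the slides

## Task

The coated slides in the grey cassette are held down by the red fingers of a sprung keeper: drive the orange wedge in between the keeper's tab and the cassette's post so that it holds the keeper open by itself, and only then take the slides out. Line all the slides up side by side on the green board, coating up, with no gaps: the first pushed square and flush into the corner of the two blue fences, each next one flush against the rear fence and its neighbour, their long sides along the side fence. At the end pull the wedge out so that the keeper springs fully shut on the empty cassette, stand the wedge back upright on its blue mat, and leave the beaker, the vial and the note pad where they are.

Things in the scene. Friction and masses are not known exactly. Their poses are not given: they have to be found in the camera images.
- cassette: fixed grey slide cassette; origin under it on the bench, x to its rear, y left, z up. Deck x -63..80, y -141..153 mm, its top at z = 10 mm. Slides lie on the deck, long side along cassette x, centres at x = -26, y = -109, -51, 7, 65 mm; strips and lugs 5 mm high hold their ends and corners, the middle 40 mm of each long side is free
- keeper (a joint): keeper comb: steel bar along y behind the slides (x 8..20, top 16 mm over deck), slides to cassette -y. 0 m = shut: each red finger (x -7..9 mm, 4 to 16 mm to the -y side of its slide's centre, 11 to 16 mm over deck) covers a rear corner of a slide; free to lift from 0.011 m; 0.020 m = end. A spring shuts it (1.6 N shut, 2.5 N open)
- keeper_tab (a point): brass rounded front end of the keeper's tab, on the face looking to cassette +y that the wedge pushes, 9 mm over deck; at cassette x = 12, y = 125 mm when shut, moves with the keeper. The face runs on to x = 59 mm, 17 mm high. Gap from it to the post 14 mm when shut
- wedge_home (a point): point on the deck (cassette x = 29, y = 125 mm, axes as the cassette's) where the wedge's origin comes when fully driven in, wedge x along cassette x; keeper then at about 0.014 m. The post, a dark block, has its inner face 14 mm to the +y side of this point (cassette x -20..72 mm, 18 mm high over deck); end stop 4 mm past the wedge's nose
- wedge: loose orange wedge 84 x 28 x 18 mm, 0.11 kg, black grip on top; origin centre of underside, z up, x to its nose (x = 42 mm). Side y = +14 is straight and runs along the post. Other side: y = -14 mm from tail to x = -12 mm, then tapers to y = 8 at the nose (6 mm wide). Drive it from the front along cassette +x on the deck, about 10 N, until its wide part is past the brass nose; it then stays
- wedge_grip (a point): middle of the wedge's black grip: an upright fin 24 mm long (along wedge x), 12 mm thick (wedge y), from 18 to 51 mm above the wedge's underside; the point is at wedge x = -20 mm, y = 0, z = 36 mm
- mat: fixed mat, black rim with blue top, 120 x 70 x 4 mm, on which the wedge stands at first; origin centre of its underside, x along the 120 mm
- board: fixed green squaring board, 110 (x) x 190 (y) mm, top of its deck at z = 10 mm, with two blue fences 10 mm thick that rise 10 mm above the deck; origin centre of its underside, x to its rear, y to its left
- corner (a point): inner corner of the two fences at deck height, axes as the board's. The rear fence's face is the plane x = 0 (y from -176 to 0 mm), the side fence's face the plane y = 0 (x from -70 to 0 mm). In this frame the slides' origins end at x = -26 mm and y = -14, -42, -70, -98 mm.
- slide0: a coated glass slide on a white carrier, 28 x 52 x 8 mm (x, y, z; long along its own y), coating brown on top; origin at the centre of its underside. May be absent (then None).
- slide1: a coated glass slide on a white carrier, 28 x 52 x 8 mm (x, y, z; long along its own y), coating black on top; origin at the centre of its underside. May be absent (then None).
- slide2: a coated glass slide on a white carrier, 28 x 52 x 8 mm (x, y, z; long along its own y), coating tan on top; origin at the centre of its underside. May be absent (then None).
- slide3: a coated glass slide on a white carrier, 28 x 52 x 8 mm (x, y, z; long along its own y), coating brown on top; origin at the centre of its underside. May be absent (then None).
- beaker: bystander: glass beaker 43 mm wide, 56 mm high; origin centre of underside. Leave alone
- vial: bystander: capped vial 28 mm wide, 56 mm high; origin centre of underside. Leave alone
- note_pad: bystander: yellow note pad 50 x 76 x 11 mm; origin centre of underside. Leave alone
There are look-alikes about, which are no part of the job. Leave any turquoise or yellow look-alike of the slide2 alone. Leave any pink or yellow look-alike of the slide0 alone.

How it is judged (in metres and radians):
On the way:
1. the wedge alone holds the keeper open (at least 11 mm), let go by the robot, with all the slides still in the cassette (value of joint keeper above 0.011 m and contact force between wedge and cassette above 0.3 N and horizontal distance between wedge and wedge_home below 0.03 m and contact force between each of the arm, the fingers and wedge below 0.2 N and contact force between the fingers and cassette below 0.2 N and distance of each of slide0, slide1, slide2, slide3 from where it was at the start of the episode below 0.02 m), for 0.3 s.
At the end, for the whole second after the job is handed in: All slides lie on the board, coating up, at rest, within 2.5 mm of the rear fence and 0.06 rad of square, side by side from the side fence on (within 3 mm); the keeper is shut (under 2 mm); the wedge stands upright with its centre over the mat (x of slide0 in the frame of corner between -0.0285 and -0.0235 m and z of slide0 in the frame of corner between -0.003 and 0.003 m and angle between the y axis of each of slide0, slide1, slide2, slide3 and the x axis of corner, either way round below 0.06 rad and angle between each of slide0, slide1, slide2, slide3, wedge's own z axis and vertical below 0.1 rad and linear speed of each of slide0, slide1, slide2, slide3, wedge below 0.02 m/s and (y of slide0 in the frame of corner between -0.0175 and -0.011 m or (y of slide0 in the frame of corner between -0.0455 and -0.039 m and (y of slide1 in the frame of corner between -0.0175 and -0.011 m or y of slide2 in the frame of corner between -0.0175 and -0.011 m or y of slide3 in the frame of corner between -0.0175 and -0.011 m)) or (y of slide0 in the frame of corner between -0.0735 and -0.067 m and (y of slide1 in the frame of corner between -0.0455 and -0.039 m or y of slide2 in the frame of corner between -0.0455 and -0.039 m or y of slide3 in the frame of corner between -0.0455 and -0.039 m)) or (y of slide0 in the frame of corner between -0.1015 and -0.095 m and (y of slide1 in the frame of corner between -0.0735 and -0.067 m or y of slide2 in the frame of corner between -0.0735 and -0.067 m or y of slide3 in the frame of corner between -0.0735 and -0.067 m))) and x of slide1 in the frame of corner between -0.0285 and -0.0235 m and z of slide1 in the frame of corner between -0.003 and 0.003 m and (y of slide1 in the frame of corner between -0.0175 and -0.011 m or (y of slide1 in the frame of corner between -0.0455 and -0.039 m and (y of slide0 in the frame of corner between -0.0175 and -0.011 m or y of slide2 in the frame of corner between -0.0175 and -0.011 m or y of slide3 in the frame of corner between -0.0175 and -0.011 m)) or (y of slide1 in the frame of corner between -0.0735 and -0.067 m and (y of slide0 in the frame of corner between -0.0455 and -0.039 m or y of slide2 in the frame of corner between -0.0455 and -0.039 m or y of slide3 in the frame of corner between -0.0455 and -0.039 m)) or (y of slide1 in the frame of corner between -0.1015 and -0.095 m and (y of slide0 in the frame of corner between -0.0735 and -0.067 m or y of slide2 in the frame of corner between -0.0735 and -0.067 m or y of slide3 in the frame of corner between -0.0735 and -0.067 m))) and x of slide2 in the frame of corner between -0.0285 and -0.0235 m and z of slide2 in the frame of corner between -0.003 and 0.003 m and (y of slide2 in the frame of corner between -0.0175 and -0.011 m or (y of slide2 in the frame of corner between -0.0455 and -0.039 m and (y of slide0 in the frame of corner between -0.0175 and -0.011 m or y of slide1 in the frame of corner between -0.0175 and -0.011 m or y of slide3 in the frame of corner between -0.0175 and -0.011 m)) or (y of slide2 in the frame of corner between -0.0735 and -0.067 m and (y of slide0 in the frame of corner between -0.0455 and -0.039 m or y of slide1 in the frame of corner between -0.0455 and -0.039 m or y of slide3 in the frame of corner between -0.0455 and -0.039 m)) or (y of slide2 in the frame of corner between -0.1015 and -0.095 m and (y of slide0 in the frame of corner between -0.0735 and -0.067 m or y of slide1 in the frame of corner between -0.0735 and -0.067 m or y of slide3 in the frame of corner between -0.0735 and -0.067 m))) and x of slide3 in the frame of corner between -0.0285 and -0.0235 m and z of slide3 in the frame of corner between -0.003 and 0.003 m and (y of slide3 in the frame of corner between -0.0175 and -0.011 m or (y of slide3 in the frame of corner between -0.0455 and -0.039 m and (y of slide0 in the frame of corner between -0.0175 and -0.011 m or y of slide1 in the frame of corner between -0.0175 and -0.011 m or y of slide2 in the frame of corner between -0.0175 and -0.011 m)) or (y of slide3 in the frame of corner between -0.0735 and -0.067 m and (y of slide0 in the frame of corner between -0.0455 and -0.039 m or y of slide1 in the frame of corner between -0.0455 and -0.039 m or y of slide2 in the frame of corner between -0.0455 and -0.039 m)) or (y of slide3 in the frame of corner between -0.1015 and -0.095 m and (y of slide0 in the frame of corner between -0.0735 and -0.067 m or y of slide1 in the frame of corner between -0.0735 and -0.067 m or y of slide2 in the frame of corner between -0.0735 and -0.067 m))) and value of joint keeper below 0.002 m and x of wedge in the frame of mat between -0.055 and 0.055 m and y of wedge in the frame of mat between -0.032 and 0.032 m and z of wedge in the frame of mat between 0.001 and 0.008 m); the robot touches nothing.
It fails at once if the beaker is pushed more than 25 mm or tipped over (distance of beaker from where it was at the start of the episode above 0.025 m or angle between beaker's own z axis and vertical above 0.5 rad).
It fails at once if the vial is pushed more than 25 mm or tipped over (distance of vial from where it was at the start of the episode above 0.025 m or angle between vial's own z axis and vertical above 0.5 rad).
It fails at once if the note pad is pushed more than 25 mm or tipped over (distance of note_pad from where it was at the start of the episode above 0.025 m or angle between note_pad's own z axis and vertical above 0.5 rad).
Of slide0, slide1, slide2, slide3 only 2 to 4 are there at a start; the rules pass over those that are not, and their reading is None.
At some moment in a run one of wedge may be knocked a few centimetres aside while the robot is not near it.
Once in a run the grip may slacken for a moment while it holds something.
It also fails if it takes over 210 s, if anything falls off the work surface, if the arm or the gripper's body presses on something with over 40 N, if the wrist force passes 120 N, or if a joint passes its speed limit or range.

## Robot

A 7-joint arm with a two-finger parallel gripper is mounted at the origin on a cart in front of the work surface, level with it; the furniture and walls round the work are solid. World frame = base frame: x ahead of the robot, y to its left, z up, the work surface at z = 0. Lengths are in m, angles in degrees, forces in N, time in s.
With the tool pointing down it reaches from about 0.425 to 0.975 m from the base axis. Payload 16.7 kg.
Tool frame: the origin (TCP) lies between the finger pads; the fingertips stand ahead of it and the grasp point (between the pads) lies 11 mm behind it (manip.tips_ahead is the z of the fingertips in the tool frame, in m); z points along the fingers, y is the line along which they close (so a half turn about z gives the same grasp; the last joint's range is limited). The gripper opens to 85 mm and grips with 20 to 120 N. Pads are 22 mm wide; open, the fingers measure 114 mm over their backs; the gripper's body (76 mm by 85 mm) begins 54 mm behind the grasp point. The pads swing forward as they close: fully open they stand 13 mm farther back than shut.
Start: joints at [64.773, 24.414, 4.234, 92.017, -1.954, 63.644, -3.845], TCP at [0.194, -0.647, 0.239] pointing down, gripper open.
Joint ranges: [-163.25, 163.25], [-28.42, 122.38], [-70.27, 78.77], [12.13, 141.07], [-58.53, 238.53], [9.26, 117.41], [-156.51, 156.51]. Speed limits (degrees/s): [108.29, 108.29, 136.94, 136.94, 172.46, 172.46, 172.46].

## Interface

Orientations are given as [roll, pitch, yaw] about the fixed x, y, z axes, in that order (R = Rz(yaw) Ry(pitch) Rx(roll)).
In Python, from cell import manip gives the robot as it stands.
- The arm moves only by the tool move_arm, never from a script. Its argument "steps" is a list of rows, each a list of 5 numbers: the closure, from -1 (fully open) to 1 (shut), so that 0 is half open, then the shift along the tool's x, y, z in units of 0.5 m (1.0 is 0.5 m), then the turn about the tool's z in units of 120 degrees (1.0 is 120 degrees). In form: [[claw, tx, ty, tz, spin], ...]. A call has 1 to 20 rows; each row is the pose to reach, as a shift and turn from the pose commanded when the call began, along the tool's axes at that moment; what a row does not reach only later rows make up. A row lasts 1/8 s, in which the tool goes at most 62.5 mm and 10.7 degrees, less where a joint would pass 70% of its speed; a pose out of reach is approached as far as the arm can. A call with a number of a shift or a turn outside -1 to 1 is refused whole. A call with a gripper value outside its range is refused whole. The fingers move at their own pace and stop on an object; the grip force is fixed at half the most. Time passes only in rows, so rows that repeat a pose let the fingers close. It gives the time, the measured TCP pose, the force, the opening and the grip force at its end, in the units of the state.
- manip.get_obs(): the state, without advancing time (a new reading comes with each control period).
- manip.grab_frame(name): name is "side" or "top" or "wrist"; returns a dict with "img" (384x512x3 uint8, blue, green, red), "depth" (384x512 float32, m along the optical axis (not along the pixel's ray), 0 where there is no reading), "fov_y" (degrees; the focal length in pixels is half the picture's height over the tangent of half this angle, whatever the lens; pixels are square), "cx", "cy" (the principal point, pixels), "view" (4x4, takes a point from world to camera coordinates). Camera axes: x right, y down, z forward; pixel columns grow to the right and rows downward; lengths in m; the calibration is good to about 2 mm. A picture is of the moment at which its call begins.
- manip.sign_off(): hands the job in; it is judged then, once.
The state is a dict: "time_s": time; "q": joint angles; "qvel": joint speeds; "tau": joint torques, N m; "eef_pos": TCP position; "orientation": TCP orientation; "contact_force": force on the tool from outside, world axes, zero at the start; "wrist_torque": the same for the moment, N m; "gripper_width": finger opening in m; "gripper_force": force on a finger pad.
Only numpy, scipy, OpenCV 4.12 (cv2) and the standard library are available. Lean on these libraries where they do the work, as an engineer would, in place of code of your own. Each camera call takes 0.05 s, during which the arm holds its last target. There are 200 camera calls.

## Working session

There is one attempt and no reset: what is moved stays moved. The work goes in short steps, Python scripts to look and compute and a tool call to move; the robot and the scene stay as the last step left them, time stands still between calls to the robot, and variables do not carry over. Pictures are saved under pics/ and viewed, at most 14 in all, crops included, and the job is handed in when it is done.

Besides the shell and the picture viewer there is one more tool, called by a JSON object that holds its "method" and its "body", one argument or row to a line. move_arm: Moves the arm, as the interface text tells. Its arguments: {"type":"object","properties":{"steps":{"type":"array","items":{"type":"array","items":{"type":"number","minimum":-1,"maximum":1}}}},"required":["steps"]}

```bash
ls; mkdir -p pics
cat > h.py <<'E'
import numpy as np, cv2
from cell import manip
from scipy.spatial.transform import Rotation as R
def grab(n):
    f=manip.grab_frame(n); f['f']=192/np.tan(np.radians(f['fov_y']/2)); f['T']=np.linalg.inv(f['view']); return f
def ray(f,u,v,z):
    T=f['T']; d=T[:3,:3]@np.array([(u-f['cx'])/f['f'],(v-f['cy'])/f['f'],1]); o=T[:3,3]
    return o+d*(z-o[2])/d[2]
def pt(f,u,v):
    z=float(f['depth'][int(v),int(u)]); return (f['T']@np.array([(u-f['cx'])/f['f']*z,(v-f['cy'])/f['f']*z,z,1]))[:3]
def proj(f,p):
    c=f['view']@np.append(p,1); return np.array([c[0]/c[2]*f['f']+f['cx'],c[1]/c[2]*f['f']+f['cy']])
E
python3 - <<'E'
from h import *
o=manip.get_obs(); print({k:np.round(v,3) for k,v in o.items()}, manip.tips_ahead)
t=grab('top'); s=grab('side'); 
for n,f in(('top',t),('side',s)): 
    cv2.imwrite(f'pics/{n}0.png',f['img']); print(n,f['f'],f['cx'],f['cy'],f['T'].round(3).tolist())
E
```

```text
pics
{'time_s': np.float64(0.0), 'q': array([64.772, 24.451,  4.232, 92.052, -1.954, 63.643, -3.844]), 'qvel': array([-0.029, -0.034,  0.07 , -0.052,  0.04 ,  0.006,  0.043]), 'tau': array([-0.0000e+00, -9.4983e+01,  3.7610e+00, -4.6353e+01,  1.9000e-02,
        1.0000e-02,  0.0000e+00]), 'eef_pos': array([ 0.193, -0.646,  0.239]), 'orientation': array([-1.79926e+02,  5.00000e-03,  1.66610e+01]), 'contact_force': array([-1.193,  0.714,  0.101]), 'wrist_torque': array([-0.003, -0.004, -0.012]), 'gripper_force': np.float64(0.0), 'gripper_width': np.float64(0.086)} 0.008
top 396.09342748965116 260.09500148799333 189.2015699580485 [[0.016, -0.984, 0.177, 0.382], [-1.0, -0.014, 0.01, -0.014], [-0.008, -0.177, -0.984, 1.231], [0.0, 0.0, 0.0, 1.0]]
side 475.59906884436845 246.94262677399607 187.22137110081061 [[-0.997, 0.044, -0.066, 0.637], [0.079, 0.55, -0.831, 1.065], [-0.0, -0.834, -0.552, 0.752], [0.0, 0.0, 0.0, 1.0]]
```

View pics/top0.png

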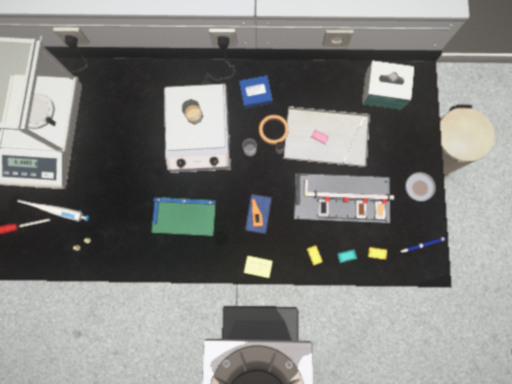

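View pics/side0.png

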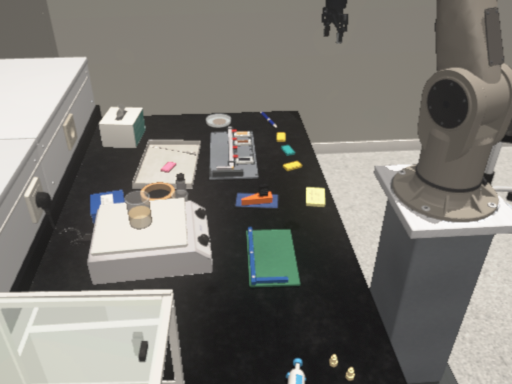

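The top view shows the cassette at about (342,198) with slides at columns 323, 361 and 380 and the slot at 342 empty. The wedge stands on its mat at (257,213), the board is at (183,217), and the note pad is at (258,267). Next I'll measure these coarsely.

```bash
cat >> h.py <<'E'
def blobs(f,lo,hi,amin=20):
    hsv=cv2.cvtColor(f['img'],cv2.COLOR_BGR2HSV); m=cv2.inRange(hsv,np.array(lo),np.array(hi))
    cs,_=cv2.findContours(m,cv2.RETR_EXTERNAL,cv2.CHAIN_APPROX_NONE)
    return sorted([c for c in cs if cv2.contourArea(c)>=amin],key=lambda c:-cv2.contourArea(c))
def boxw(f,c,z):
    """min-area rectangle of contour in world xy at plane z: centre,(w,h),angle deg"""
    P=np.array([ray(f,*p[0],z)[:2] for p in c],np.float32)*1000
    return cv2.minAreaRect(P)
def go(x,y,z,yaw=None):
    """numbers to go to the pose: tool-axis shift in 0.5 m units, spin in 120 deg"""
    o=manip.get_obs(); r=R.from_euler('xyz',o['orientation'],degrees=True)
    d=r.inv().apply(np.array([x,y,z])-o['eef_pos'])/0.5
    s=0 if yaw is None else -((yaw-o['orientation'][2]+90)%180-90)/120
    print('go',d.round(4),round(s,4),'now',o['eef_pos'].round(4),o['orientation'].round(2))
E
python3 - <<'E'
from h import *
t=grab('top')
for n,lo,hi,z in (('green',(55,80,30),(85,255,255),.01),('orange',(5,150,120),(18,255,255),.02),('blue',(105,100,40),(125,255,255),.01),('pad',(22,40,150),(35,255,255),.01)):
    for c in blobs(t,lo,hi)[:4]: print(n,cv2.contourArea(c),[np.round(q,1) for q in boxw(t,c,z)])
hsv=cv2.cvtColor(t['img'],cv2.COLOR_BGR2HSV); print(hsv[180,300:395:8].tolist())
for c in blobs(t,(0,0,70),(180,60,150),300): print('grey',cv2.boundingRect(c),[np.round(q,1) for q in boxw(t,c,.01)])
go(.45,-.1,.35,0)
E
```

```text
green 1728.0 [array([505.7, 235.5]), array([193.4,  97.5]), np.float64(87.5)]
blue 762.0 [array([929.7,  18.8]), array([97.2, 97.3]), np.float64(12.0)]
blue 222.5 [array([526.2,   4.4]), array([ 56.4, 106.1]), np.float64(81.8)]
blue 75.0 [array([533. , 325.3]), array([78.3, 16. ]), np.float64(0.3)]
blue 63.5 [array([ 445.6, -526.5]), array([13.8, 55. ]), np.float64(16.4)]
pad 419.5 [array([364.3,   2.5]), array([78.8, 52.5]), np.float64(79.7)]
pad 155.5 [array([ 401.5, -168.5]), array([53.7, 30.5]), np.float64(22.5)]
pad 151.5 [array([ 410.2, -359.6]), array([54.1, 29.9]), np.float64(81.5)]
pad 113.5 [array([ 838.8, -699.8]), array([96.1, 28.7]), np.float64(62.8)]
[[120, 3, 153], [150, 3, 185], [120, 4, 174], [130, 5, 170], [120, 5, 169], [120, 5, 166], [110, 5, 168], [128, 6, 167], [120, 5, 168], [113, 6, 167], [120, 6, 168], [120, 5, 143]]
grey (0, 0, 512, 288) [array([762.4,   6.2]), array([ 948.7, 1746.7]), np.float64(2.5)]
grey (163, 83, 69, 91) [array([803.3, 208.4]), array([299.8, 214.7]), np.float64(4.5)]
grey (293, 173, 102, 51) [array([ 579.5, -261.7]), array([312.6, 150.3]), np.float64(88.3)]
grey (206, 305, 105, 38) [array([199.3,  -1.8]), array([305., 101.]), np.float64(89.5)]
grey (214, 345, 84, 39) [array([86.4,  4.5]), array([103.8, 240.2]), np.float64(1.0)]
grey (362, 59, 53, 49) [array([ 958.3, -415.7]), array([162.3, 162.4]), np.float64(82.2)]
grey (2, 155, 55, 25) [array([663.2, 737. ]), array([181.8,  68.7]), np.float64(87.1)]
grey (405, 172, 31, 30) [array([ 617.6, -500.7]), array([92.3, 95.1]), np.float64(0.8)]
grey (275, 105, 96, 63) [array([ 780. , -198.9]), array([296.2, 185.7]), np.float64(84.9)]
go [ 0.8049 -0.9    -0.2216] 0.1388 now [ 0.1934 -0.6464  0.2388] [-179.94    0.     16.66]
```

{"method": "move_arm", "body": {
  "steps": [
    [-1,0.85,-0.87,-0.22,0.139],
    [-1,0.85,-0.87,-0.22,0.139],
    [-1,0.85,-0.87,-0.22,0.139],
    [-1,0.85,-0.87,-0.22,0.139],
    [-1,0.85,-0.87,-0.22,0.139],
    [-1,0.85,-0.87,-0.22,0.139],
    [-1,0.85,-0.87,-0.22,0.139],
    [-1,0.85,-0.87,-0.22,0.139],
    [-1,0.85,-0.87,-0.22,0.139],
    [-1,0.85,-0.87,-0.22,0.139],
    [-1,0.85,-0.87,-0.22,0.139],
    [-1,0.85,-0.87,-0.22,0.139],
    [-1,0.85,-0.87,-0.22,0.139],
    [-1,0.85,-0.87,-0.22,0.139]
  ]
}}

```text
time_s: 1.9
eef_pos: [0.4756, -0.1089, 0.3492]
orientation: [180.0, 0.0, -0.1]
contact_force: [-0.7, 0.5, -0.4]
gripper_width: 0.0853
gripper_force: 0.0
```

Run:
```python
from h import *
w=grab('wrist'); cv2.imwrite('pics/w1.png',w['img']); np.savez('w1.npz',**w)
print(w['f'],w['T'].round(3).tolist())
go(.5,-.1,.35,0)
```

```text
293.1384724151317 [[-0.001, -0.96, -0.282, 0.547], [-1.0, 0.001, -0.0, -0.109], [0.0, 0.282, -0.96, 0.484], [0.0, 0.0, 0.0, 1.0]]
go [ 0.0487 -0.0176 -0.0016] -0.0008 now [ 0.4757 -0.1088  0.3492] [-1.8e+02  1.0e-02 -1.0e-01]
```

View pics/w1.png

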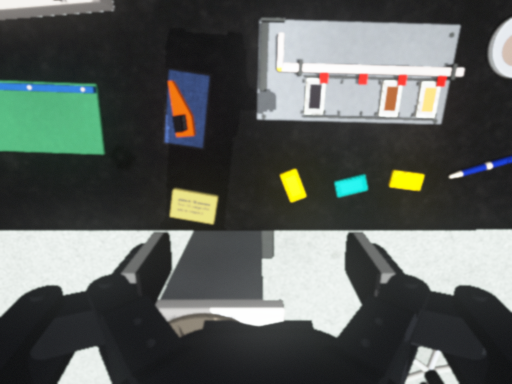

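The wrist view shows three slides, black (316,96), brown (391,98) and tan (429,98), all under red fingers. The wedge nose points up-left at (180,95) and its black grip is at (181,124). I'll go closer.

{"method": "move_arm", "body": {
  "steps": [
    [-1,0.1,0.1,0.25,0],
    [-1,0.1,0.1,0.25,0],
    [-1,0.1,0.1,0.25,0],
    [-1,0.1,0.1,0.25,0],
    [-1,0.1,0.1,0.25,0]
  ]
}}

```text
time_s: 2.58
eef_pos: [0.5264, -0.1577, 0.2261]
orientation: [180.0, -0.1, 0.0]
contact_force: [-0.4, 0.8, 0.6]
gripper_width: 0.0856
gripper_force: 0.0
```

Run:
```python
from h import *
w=grab('wrist'); cv2.imwrite('pics/w2.png',w['img'])
np.savez('w2.npz',**w)
print(manip.get_obs()['eef_pos'])
for n,lo,hi,z in (('green',(55,80,30),(85,255,255),.01),('orange',(3,150,120),(20,255,255),.022),('blue',(105,80,40),(125,255,255),.004),('red',(175,150,90),(180,255,255),.026),('red',(0,150,90),(3,255,255),.026)):
    for c in blobs(w,lo,hi)[:4]: print(n,cv2.contourArea(c),cv2.boundingRect(c),[np.round(q,1) for q in boxw(w,c,z)])
```

```text
[ 0.526454   -0.15768128  0.22625491]
green 1536.5 (0, 123, 27, 90) [array([510.8, 143.5]), array([ 32.2, 115.8]), np.float64(76.2)]
orange 1205.5 (96, 121, 43, 71) [array([531.8,   6.8]), array([85.3, 33.1]), np.float64(7.4)]
orange 283.5 (382, 131, 16, 28) [array([ 545.9, -310.1]), array([13.7, 31.6]), np.float64(87.9)]
blue 2506.0 (100, 106, 55, 97) [array([528.2,   5.3]), array([ 63.6, 114.7]), np.float64(81.5)]
blue 293.0 (478, 222, 34, 17) [array([ 429.2, -472.9]), array([16.5, 42.2]), np.float64(18.5)]
blue 50.5 (100, 151, 6, 20) [array([522.6,  35.2]), array([ 6.2, 24.1]), np.float64(81.5)]
red 110.5 (449, 118, 14, 12) [array([ 570.2, -379.4]), array([12.2, 13.7]), np.float64(0.0)]
red 101.0 (399, 116, 11, 13) [array([ 571.9, -321. ]), array([13.2, 11.7]), np.float64(0.0)]
red 99.5 (347, 115, 12, 12) [array([ 573.5, -263.4]), array([12.1, 11.8]), np.float64(0.0)]
red 93.5 (296, 113, 11, 13) [array([ 575.3, -205.3]), array([11.4, 12.8]), np.float64(84.3)]
```

View pics/w2.png

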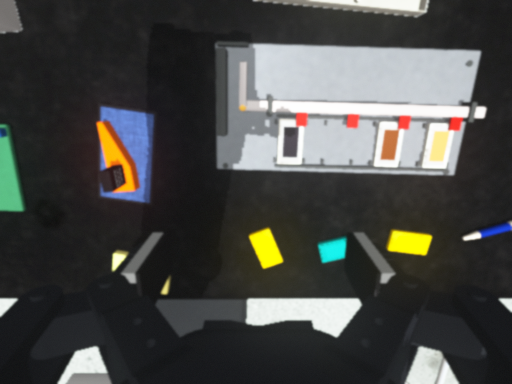

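The cassette lies nearly square to the world and the keeper is shut. I'll measure the cassette from this frame and move to a close look at the wedge.

Run:
```python
from h import *
w=dict(np.load('w2.npz'))
for p in ((216,169),(455,175),(480,50),(217,43)): print('corner',ray(w,*p,.01).round(4), pt(w,*p).round(4))
for c in blobs(w,(0,0,215),(180,40,255),100): print('white',cv2.boundingRect(c),[np.round(q,1) for q in boxw(w,c,.018)])
go(.46,.0,.15,0)
```

```text
corner [ 0.5138 -0.106   0.01  ] [ 5.113e-01 -1.045e-01 -3.000e-04]
corner [ 0.5063 -0.4015  0.01  ] [ 0.5042 -0.4071  0.002 ]
corner [ 0.6486 -0.4022  0.01  ] [ 6.501e-01 -4.094e-01 -3.000e-04]
corner [ 0.6554 -0.1127  0.01  ] [ 0.6534 -0.1143  0.0225]
white (247, 299, 114, 37) [array([ 301.5, -220.7]), array([ 60.8, 156.8]), np.float64(0.0)]
white (255, 46, 65, 53) [array([ 624.5, -189.1]), array([53.6, 69.5]), np.float64(0.0)]
white (272, 101, 197, 16) [array([ 585.6, -284.9]), array([223.3,  12.8]), np.float64(88.3)]
white (235, 135, 41, 34) [array([ 537.1, -154.2]), array([47.3, 39.2]), np.float64(88.4)]
white (277, 119, 50, 45) [array([ 548.8, -209.1]), array([51.5, 58.3]), np.float64(0.0)]
white (59, 347, 47, 37) [array([215.5, 110.7]), array([47.5, 85.3]), np.float64(18.5)]
white (374, 122, 41, 45) [array([ 545.4, -319.5]), array([51.8, 46.9]), np.float64(0.0)]
white (407, 348, 30, 36) [array([ 212.9, -407.9]), array([41. , 67.1]), np.float64(82.0)]
white (422, 123, 33, 46) [array([ 543.8, -369.7]), array([30.5, 52.9]), np.float64(88.5)]
white (311, 0, 109, 11) [array([ 690.2, -268.1]), array([  9.2, 111.8]), np.float64(0.1)]
white (438, 362, 20, 22) [array([ 201.8, -446.3]), array([28.9, 40.4]), np.float64(90.0)]
white (0, 299, 16, 17) [array([323.8, 194.8]), array([15. , 37.8]), np.float64(42.8)]
go [-0.1333 -0.3155  0.152 ] 0.0 now [ 0.5265 -0.1577  0.2263] [ 1.7997e+02 -1.5000e-01  0.0000e+00]
```

{"method": "move_arm", "body": {
  "steps": [
    [-1,-0.13,-0.31,0.15,0],
    [-1,-0.13,-0.31,0.15,0],
    [-1,-0.13,-0.31,0.15,0],
    [-1,-0.13,-0.31,0.15,0],
    [-1,-0.13,-0.31,0.15,0],
    [-1,-0.13,-0.31,0.15,0]
  ]
}}

```text
time_s: 3.38
eef_pos: [0.4619, -0.0038, 0.1503]
orientation: [180.0, -0.1, -0.1]
contact_force: [-0.1, -0.3, -0.1]
gripper_width: 0.0856
gripper_force: 0.0
```

Run:
```python
from h import *
w=grab('wrist'); cv2.imwrite('pics/w3.png',w['img'])
np.savez('w3.npz',**w)
print(manip.get_obs()['eef_pos'])
for n,lo,hi,z in (('orange',(3,150,120),(20,255,255),.022),('blue',(105,80,40),(125,255,255),.004)):
    for c in blobs(w,lo,hi)[:2]:
        print(n,cv2.contourArea(c),cv2.boundingRect(c),[np.round(q,1) for q in boxw(w,c,z)])
        a=cv2.approxPolyDP(c,2.5,True)[:,0]; print([(p.tolist(),(ray(w,*p,z)[:2]*1000).round(1).tolist()) for p in a])
```

```text
[ 0.46175005 -0.00385537  0.15009175]
orange 2229.0 (223, 50, 40, 100) [array([530.6,   9.1]), array([83.2, 27.7]), np.float64(4.2)]
[([223, 50], [571.2, 25.1]), ([232, 148], [489.7, 19.8]), ([261, 147], [490.6, -6.4]), ([259, 112], [521.3, -4.6]), ([229, 50], [571.2, 20.2])]
orange 26.0 (417, 27, 10, 6) [array([ 585.9, -136.5]), array([3.7, 7. ]), np.float64(17.4)]
[([426, 31], [585.2, -140.4]), ([423, 27], [588.2, -137.5]), ([417, 30], [586.0, -132.9])]
blue 8627.0 (208, 31, 85, 137) [array([528.5,   5.3]), array([ 64.1, 114.3]), np.float64(81.5)]
[([223, 31], [588.9, 26.5]), ([208, 156], [479.0, 44.9]), ([271, 167], [467.9, -16.5]), ([292, 43], [579.4, -33.6])]
blue 895.0 (0, 58, 92, 14) [array([561.7, 186.5]), array([81.6,  9.5]), np.float64(87.7)]
[([0, 58], [567.4, 225.4]), ([0, 68], [559.1, 227.4]), ([91, 70], [557.4, 146.2]), ([90, 63], [563.2, 146.1])]
```

View pics/w3.png

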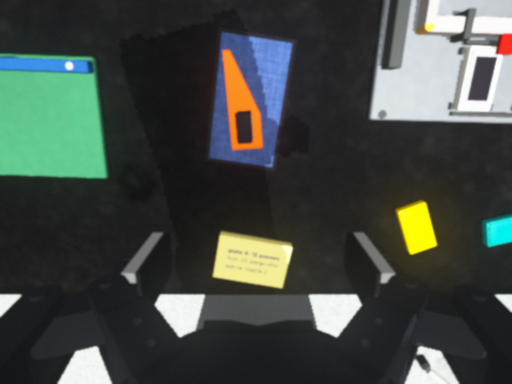

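The wrist view shows the wedge lying along +x at yaw about 3.7°. Its straight side runs from (232,148) to (223,50), and the grip is at (243,127). That puts its origin near (0.531, 0.0093) m. I'll fetch it.

Run:
```python
from h import *
go(.511,.008,.10,3.7); go(.511,.008,.034,3.7)
```

```text
go [ 0.0983 -0.0239  0.1003] -0.0318 now [ 0.4618 -0.0039  0.1501] [ 1.7999e+02 -9.0000e-02 -1.1000e-01]
go [ 0.0981 -0.0239  0.2323] -0.0318 now [ 0.4618 -0.0039  0.1501] [ 1.7999e+02 -9.0000e-02 -1.1000e-01]
```

{"method": "move_arm", "body": {
  "steps": [
    [-0.3,0.098,-0.024,0.1,-0.032],
    [-0.3,0.098,-0.024,0.1,-0.032],
    [-0.3,0.098,-0.024,0.15,-0.032],
    [-0.3,0.098,-0.024,0.2,-0.032],
    [-0.3,0.098,-0.024,0.232,-0.032],
    [-0.3,0.098,-0.024,0.232,-0.032],
    [0.2,0.098,-0.024,0.232,-0.032],
    [1,0.098,-0.024,0.232,-0.032],
    [1,0.098,-0.024,0.232,-0.032],
    [1,0.098,-0.024,0.232,-0.032],
    [1,0.098,-0.024,0.232,-0.032],
    [1,0.098,-0.024,0.232,-0.032]
  ]
}}

```text
time_s: 4.92
eef_pos: [0.5104, 0.0089, 0.0339]
orientation: [180.0, -0.0, 3.8]
contact_force: [-1.3, -0.9, 8.8]
gripper_width: 0.011
gripper_force: 63.6
```

```bash
cat >> h.py <<'E'
CO=np.array([.5732,-.2605]); CY=np.radians(-1.65)
def cas(x,y):
    "cassette mm -> world m"
    c,s=np.cos(CY),np.sin(CY); return CO+np.array([c*x-s*y,s*x+c*y])/1000
E
python3 - <<'E'
from h import *
o=manip.get_obs(); print(o['gripper_width'],o['gripper_force'],o['contact_force'])
a=cas(-85-20,123.5); b=cas(9,123.5); print(a,b)
go(*o['eef_pos'][:2],.10); go(*a,.10,-1.65); go(*a,.041,-1.65); go(*b,.041,-1.65)
E
```

```text
0.010966672858449864 63.58621001243591 [-1.26198011 -0.85653021  8.76287204]
[ 0.47179959 -0.13402784] [ 0.58575232 -0.13731035]
go [ 1.000e-04  0.000e+00 -1.321e-01] 0 now [0.5104 0.0089 0.0339] [ 1.7999e+02 -5.0000e-02  3.8100e+00]
go [-0.0959  0.28   -0.1322] 0.0455 now [0.5104 0.0089 0.0339] [ 1.7999e+02 -5.0000e-02  3.8100e+00]
go [-0.096   0.28   -0.0142] 0.0455 now [0.5104 0.0089 0.0339] [ 1.7999e+02 -5.0000e-02  3.8100e+00]
go [ 0.131   0.3017 -0.014 ] 0.0455 now [0.5104 0.0089 0.0339] [ 1.7999e+02 -5.0000e-02  3.8100e+00]
```

{"method": "move_arm", "body": {
  "steps": [
    [1,0,0,-0.06,0],
    [1,0,0,-0.13,0],
    [1,-0.03,0.08,-0.13,0.045],
    [1,-0.06,0.18,-0.13,0.045],
    [1,-0.09,0.28,-0.13,0.045],
    [1,-0.096,0.28,-0.08,0.045],
    [1,-0.096,0.28,-0.08,0.045],
    [1,-0.096,0.28,-0.08,0.045],
    [1,-0.096,0.28,-0.08,0.045]
  ]
}}

```text
time_s: 6.05
eef_pos: [0.4722, -0.1333, 0.0741]
orientation: [180.0, -0.1, -1.5]
contact_force: [0.2, 0.8, -0.5]
gripper_width: 0.0112
gripper_force: 62.2
```

Run:
```python
from h import *
w=grab('wrist'); 
np.savez('w4.npz',**w); s=grab('side')
cv2.imwrite('pics/w4.png',np.hstack([w['img'][:300,100:],cv2.resize(s['img'][100:200,180:300],(360,300))]))
o=manip.get_obs(); print(o['eef_pos'],o['gripper_width'],o['gripper_force'],o['contact_force'])
zb=o['eef_pos'][2]-.03
for c in blobs(w,(3,150,120),(20,255,255))[:2]:
    print(cv2.boundingRect(c),zb)
    a=cv2.approxPolyDP(c,2.5,True)[:,0]; print([(p.tolist(),(ray(w,*p,zb+.018)[:2]*1000).round(1).tolist()) for p in a])
```

```text
[ 0.4719167  -0.13354705  0.07388493] 0.01116850810465393 62.225250005722046 [ 0.11357594 -0.35182488 -1.28661069]
(230, 116, 55, 110) 0.04388493181223742
[([232, 116], [535.2, -121.9]), ([232, 224], [477.8, -119.0]), ([235, 220], [480.1, -120.8]), ([245, 221], [479.4, -126.2]), ([249, 213], [484.0, -128.5]), ([267, 213], [483.7, -138.2]), ([270, 221], [479.0, -139.7]), ([280, 220], [479.5, -145.2]), ([283, 225], [476.5, -146.8]), ([279, 202], [489.9, -144.7]), ([242, 116], [535.1, -126.8])]
```

View pics/w4.png

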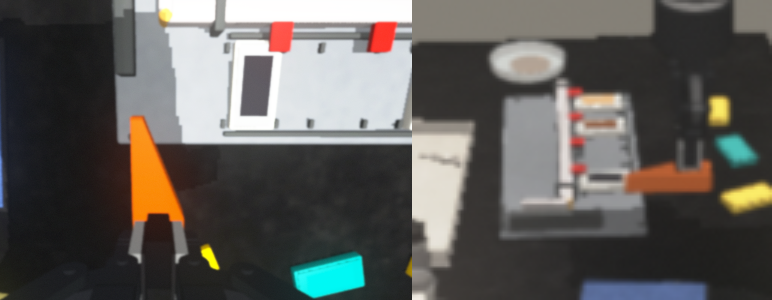

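The wedge sits straight in the grip, nose at (232–242,116), with the post's front end at about (235,75). I'll check the post's inner face in the same frame.

Run:
```python
from h import *
w=dict(np.load('w4.npz'))
for v in (30,60,70): print(v,[(u,int(w['img'][v,u].mean()),round(float(pt(w,u,v)[2])*1000)) for u in range(214,246,2)])
for v,u in((30,235),(60,235)): print(ray(w,u,v,.028).round(4))
print([proj(w,[*cas(x,139),.028]).round(1) for x in (-20,0,20)])
```

```text
30 [(214, 74, 29), (216, 80, 29), (218, 83, 30), (220, 84, 28), (222, 85, 28), (224, 87, 29), (226, 89, 28), (228, 89, 28), (230, 88, 28), (232, 76, 27), (234, 76, 19), (236, 133, 10), (238, 149, 11), (240, 148, 11), (242, 150, 10), (244, 149, 11)]
60 [(214, 62, 8), (216, 78, 28), (218, 83, 28), (220, 84, 28), (222, 85, 28), (224, 87, 28), (226, 89, 29), (228, 89, 28), (230, 88, 28), (232, 80, 27), (234, 67, 23), (236, 120, 11), (238, 147, 10), (240, 148, 10), (242, 147, 10), (244, 147, 10)]
70 [(214, 52, 0), (216, 76, 28), (218, 84, 27), (220, 84, 29), (222, 85, 28), (224, 88, 29), (226, 89, 29), (228, 90, 28), (230, 90, 30), (232, 82, 28), (234, 65, 24), (236, 117, 11), (238, 146, 9), (240, 146, 209), (242, 145, 10), (244, 147, 9)]
[ 0.58  -0.123  0.028]
[ 0.5645 -0.1223  0.028 ]
[array([233.4,  73.7]), array([232.7,  35.7]), array([231.9,  -5. ])]
```

{"method": "move_arm", "body": {
  "steps": [
    [1,0,0,0.04,0],
    [1,0,0,0.065,0],
    [1,0,0,0.065,0],
    [1,0.04,0,0.065,0],
    [1,0.08,0,0.065,0],
    [1,0.1,0,0.065,0],
    [1,0.12,0,0.065,0],
    [1,0.14,0,0.065,0],
    [1,0.15,0,0.065,0],
    [1,0.15,0,0.065,0]
  ]
}}

```text
time_s: 7.4
eef_pos: [0.5465, -0.1358, 0.0407]
orientation: [-180.0, 0.0, -1.6]
contact_force: [-0.1, 1.1, -1.7]
gripper_width: 0.0112
gripper_force: 62.4
```

Run:
```python
from h import *
o=manip.get_obs(); print(o['gripper_width'],o['contact_force'])
b=cas(9,124); go(*b,.0415,-1.65)
```

```text
0.011248756428865884 [-0.10852872  1.14379146 -1.73236349]
go [ 0.0785 -0.     -0.0016] 0.0007 now [ 0.5465 -0.1358  0.0407] [-179.98    0.     -1.56]
```

{"method": "move_arm", "body": {
  "steps": [
    [1,0.02,0,0,0],
    [1,0.03,0,0,0],
    [1,0.04,0,0,0],
    [1,0.05,0,0,0],
    [1,0.06,0,0,0],
    [1,0.068,0,0,0],
    [1,0.074,0,0,0],
    [1,0.077,0,0,0],
    [1,0.077,0,0,0],
    [1,0.077,0,0,0]
  ]
}}

```text
time_s: 8.65
eef_pos: [0.5852, -0.1371, 0.041]
orientation: [-180.0, -0.0, -1.6]
contact_force: [1.4, 2.4, -1.7]
gripper_width: 0.0112
gripper_force: 62.4
```

Run:
```python
from h import *
o=manip.get_obs(); print(o['gripper_width'],o['contact_force']); w=grab('wrist'); cv2.imwrite('pics/w5.png',w['img'])
s=grab('top')
for f,n in((w,'w'),(s,'top')):
  for lo,hi in (((175,150,90),(180,255,255)),((0,150,90),(3,255,255))):
    for c in blobs(f,lo,hi,4)[:4]: print(n,[np.round(q,1) for q in boxw(f,c,.026)])
b=cas(9,124); go(*b,.0415,-1.65)
```

```text
0.011214495330142054 [ 1.41560599  2.4365654  -1.74314592]
w [array([ 574.9, -220.2]), array([12.3, 13.2]), np.float64(88.5)]
w [array([ 573. , -275.9]), array([11.6, 14. ]), np.float64(89.5)]
top [array([467.1, 766.9]), array([26.9, 48.8]), np.float64(7.6)]
top [array([ 564.4, -395.4]), array([6.2, 9.4]), np.float64(0.8)]
top [array([ 569.8, -335.9]), array([6.1, 6.5]), np.float64(88.1)]
go [ 0.0013 -0.0006 -0.001 ] 0.0006 now [ 0.5851 -0.1371  0.041 ] [-1.80e+02 -3.00e-02 -1.58e+00]
```

The keeper moved from y −205 to −220, about 15 mm open. Releasing.

{"method": "move_arm", "body": {
  "steps": [
    [0.3,0,0,0,0],
    [0.2,0,0,0,0],
    [0.2,0,0,0,0],
    [0.2,0,0,-0.05,0],
    [0.2,0,0,-0.12,0],
    [0.2,-0.05,0,-0.22,0],
    [0.2,-0.1,0.05,-0.22,0],
    [0.2,-0.15,0.1,-0.22,0],
    [0.2,-0.15,0.15,-0.22,0],
    [0.2,-0.15,0.15,-0.22,0],
    [0.2,-0.15,0.15,-0.22,0],
    [0.2,-0.15,0.15,-0.22,0]
  ]
}}

```text
time_s: 10.25
eef_pos: [0.5081, -0.2092, 0.1508]
orientation: [-180.0, 0.0, -1.5]
contact_force: [-0.1, 0.5, -0.5]
gripper_width: 0.0342
gripper_force: 0.0
```

Run:
```python
from h import *
w=grab('wrist'); cv2.imwrite('pics/w6.png',w['img']); o=manip.get_obs(); print(o['eef_pos'],o['gripper_width'])
for lo,hi in (((175,150,90),(180,255,255)),((0,150,90),(3,255,255))):
    for c in blobs(w,lo,hi,10)[:4]: print([np.round(q,1) for q in boxw(w,c,.026)])
for c in blobs(w,(3,150,120),(20,255,255))[:1]:
    a=cv2.approxPolyDP(c,2.5,True)[:,0]; print([(p.tolist(),(ray(w,*p,.028)[:2]*1000).round(1).tolist()) for p in a])
for n,x,y in (('black',-26,65),('brown',-26,-51),('tan',-26,-109)): print(n,proj(w,[*cas(x,y),.018]).round(1),cas(x,y))
```

```text
[ 0.50804046 -0.20922182  0.15076046] 0.034450309174842375
[array([ 569.3, -393.2]), array([14.9, 14.9]), np.float64(88.5)]
[array([ 571.7, -335. ]), array([12.2, 13.2]), np.float64(88.5)]
[array([ 573.2, -277.3]), array([11.7, 13.2]), np.float64(88.5)]
[array([ 574.7, -219.6]), array([11.1, 13.2]), np.float64(88.5)]
[([144, 9], [647.9, -123.6]), ([150, 74], [600.3, -122.1]), ([172, 77], [597.5, -140.0]), ([175, 83], [592.8, -142.0]), ([176, 106], [574.3, -140.9]), ([154, 109], [572.3, -121.9]), ([154, 118], [564.8, -120.9]), ([189, 118], [564.1, -151.0]), ([189, 94], [583.8, -152.8]), ([194, 90], [586.8, -157.3]), ([185, 88], [588.6, -149.9]), ([183, 71], [602.0, -149.6]), ([157, 15], [643.5, -133.2]), ([152, 9], [647.8, -129.8])]
black [241.2 132.9] [ 0.54908239 -0.19477831]
brown [369.2 133.3] [ 0.54574229 -0.31073021]
tan [433.2 133.5] [ 0.54407224 -0.36870616]
```

View pics/w6.png

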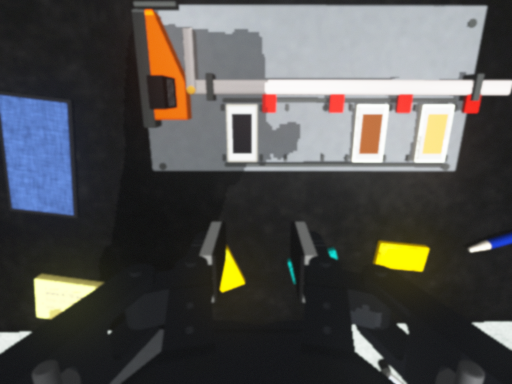

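The keeper stays open with the wedge at home (tail at (171,118), nose at (148,9)). The three slides are uncovered at (242,133), (370,133) and (434,133). Now picking the black one.

Run:
```python
from h import *
print(manip.tips_ahead)
p=cas(-26,65); go(*p,.07,-1.65); go(*p,.020,-1.65)
```

```text
0.008
go [ 0.0813 -0.031   0.1615] 0.0011 now [ 0.508  -0.2092  0.1508] [-1.7998e+02  1.0000e-02 -1.5200e+00]
go [ 0.0813 -0.031   0.2615] 0.0011 now [ 0.508  -0.2092  0.1508] [-1.7998e+02  1.0000e-02 -1.5200e+00]
```

{"method": "move_arm", "body": {
  "steps": [
    [-0.1,0.081,-0.031,0.1,0.001],
    [-0.1,0.081,-0.031,0.16,0.001],
    [-0.1,0.081,-0.031,0.2,0.001],
    [-0.1,0.081,-0.031,0.24,0.001],
    [-0.1,0.081,-0.031,0.255,0.001],
    [-0.1,0.081,-0.031,0.261,0.001],
    [-0.1,0.081,-0.031,0.261,0.001],
    [-0.1,0.081,-0.031,0.261,0.001]
  ]
}}

```text
time_s: 11.3
eef_pos: [0.5491, -0.1958, 0.021]
orientation: [180.0, -0.1, -1.7]
contact_force: [0.6, 0.4, 0.9]
gripper_width: 0.047
gripper_force: 0.0
```

Run:
```python
from h import *
o=manip.get_obs(); print(o['eef_pos'],o['gripper_width'],o['contact_force'])
s=grab('side'); c=proj(s,[.549,-.195,.02]).astype(int); print(c)
cv2.imwrite('pics/s7.png',cv2.resize(s['img'][c[1]-45:c[1]+30,c[0]-50:c[0]+50],(800,600),interpolation=cv2.INTER_CUBIC))
```

```text
[ 0.54914375 -0.19580811  0.02102035] 0.046951355597447036 [0.5523187  0.36200153 0.87573829]
[243 158]
```

{"method": "move_arm", "body": {
  "steps": [
    [0.3,0,0,0.001,0],
    [1,0,0,0.001,0],
    [1,0,0,0.001,0],
    [1,0,0,0.001,0],
    [1,0,0,0.001,0]
  ]
}}

```text
time_s: 11.98
eef_pos: [0.5489, -0.1957, 0.0204]
orientation: [180.0, -0.0, -1.7]
contact_force: [-2.1, 0.4, 9.1]
gripper_width: 0.026
gripper_force: 58.7
```

{"method": "move_arm", "body": {
  "steps": [
    [1,0,0,-0.05,0],
    [1,0,0,-0.12,0],
    [1,-0.02,0,-0.22,0],
    [1,-0.06,-0.1,-0.26,0],
    [1,-0.1,-0.2,-0.26,0],
    [1,-0.15,-0.3,-0.26,0],
    [1,-0.2,-0.42,-0.26,0],
    [1,-0.2,-0.54,-0.26,0],
    [1,-0.2,-0.66,-0.26,0],
    [1,-0.2,-0.78,-0.26,0],
    [1,-0.2,-0.82,-0.26,0],
    [1,-0.2,-0.82,-0.26,0],
    [1,-0.2,-0.82,-0.26,0]
  ]
}}

```text
time_s: 13.6
eef_pos: [0.461, 0.2162, 0.1498]
orientation: [180.0, 0.0, -1.7]
contact_force: [-0.3, -0.4, 0.5]
gripper_width: 0.0256
gripper_force: 59.5
```

Run:
```python
from h import *
w=grab('wrist'); cv2.imwrite('pics/w8.png',w['img']); np.savez('w8.npz',**w); o=manip.get_obs(); print(o['eef_pos'],o['orientation'],o['gripper_width'],o['gripper_force'])
for n,lo,hi,z in (('green',(55,80,30),(85,255,255),.01),('blue',(105,80,40),(125,255,255),.02)):
    for c in blobs(w,lo,hi,50)[:3]:
        a=cv2.approxPolyDP(c,2,True)[:,0]; print(n,[(p.tolist(),(ray(w,*p,z)[:2]*1000).round(1).tolist()) for p in a])
```

```text
[0.46109968 0.21588785 0.14980069] [ 1.79966975e+02  3.55510832e-03 -1.78377770e+00] 0.025629065640943825 59.49534773826599
green [([140, 68], [560.1, 316.6]), ([147, 146], [491.6, 319.8]), ([144, 149], [488.9, 323.0]), ([133, 150], [488.2, 333.5]), ([136, 173], [465.8, 334.0]), ([319, 176], [457.5, 157.2]), ([333, 173], [460.1, 143.7]), ([342, 72], [551.6, 139.7]), ([340, 69], [554.1, 141.6])]
green [([123, 50], [575.0, 329.1]), ([140, 53], [572.2, 314.8]), ([342, 54], [566.2, 140.5]), ([340, 51], [568.6, 142.3])]
blue [([473, 22], [585.8, 38.2]), ([435, 150], [481.6, 54.3]), ([497, 159], [471.5, -3.8]), ([511, 124], [503.0, -9.9]), ([511, 27], [581.2, 6.7])]
blue [([117, 54], [570.5, 330.4]), ([117, 62], [564.4, 331.4]), ([123, 68], [559.5, 327.2]), ([132, 147], [492.6, 329.7]), ([145, 145], [494.1, 317.6]), ([137, 69], [558.4, 315.5]), ([139, 66], [560.7, 313.5]), ([346, 66], [555.5, 139.3]), ([345, 55], [564.1, 140.6]), ([329, 57], [563.0, 153.9]), ([332, 63], [558.2, 151.2]), ([326, 66], [556.0, 156.2]), ([323, 64], [557.7, 158.7]), ([325, 57], [563.1, 157.2]), ([138, 55], [569.2, 313.1]), ([121, 52], [571.9, 326.9])]
```

View pics/w8.png

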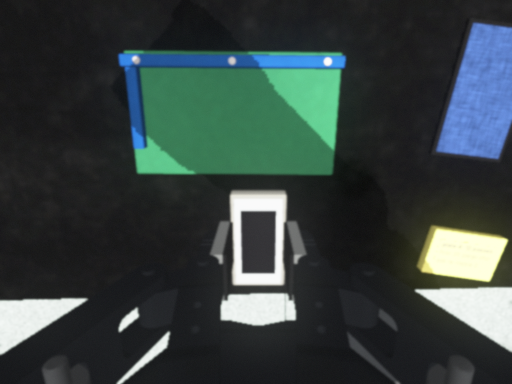

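The board is square to within 2°. Its inner corner is at about (139,68), and the slide hangs straight in the grip at (258,238). I'll compute the placing point.

```bash
cat >> h.py <<'E'
BO=np.array([.5605,.3165]); BY=np.radians(-1.71)
def brd(x,y):
    c,s=np.cos(BY),np.sin(BY); return BO+np.array([c*x-s*y,s*x+c*y])/1000
def tob(p):
    c,s=np.cos(BY),np.sin(BY); d=(np.array(p[:2])-BO)*1000; return np.array([c*d[0]+s*d[1],-s*d[0]+c*d[1]]).round(1)
E
python3 - <<'E'
from h import *
w=dict(np.load('w8.npz')); o=manip.get_obs()
print('slide rear edge', ray(w,258,190,.1474)-o['eef_pos'], ray(w,231,192,.1474)-o['eef_pos'],ray(w,287,192,.1474)-o['eef_pos'])
print(tob(o['eef_pos']))
p=brd(-34,-40); go(*p,.06,-1.71); go(*p,.021,-1.71)
E
```

```text
slide rear edge [ 0.02768731 -0.0002656  -0.00240069] [ 0.02705436  0.01304182 -0.00240069] [ 0.0262268  -0.01449846 -0.00240069]
[ -96.4 -103.5]
go [ 0.1246 -0.1273  0.1795] -0.0006 now [0.4611 0.2159 0.1498] [179.97   0.    -1.78]
go [ 0.1246 -0.1274  0.2575] -0.0006 now [0.4611 0.2159 0.1498] [179.97   0.    -1.78]
```

{"method": "move_arm", "body": {
  "steps": [
    [1,0.06,-0.06,0.1,0],
    [1,0.125,-0.127,0.18,0],
    [1,0.125,-0.127,0.18,0],
    [1,0.125,-0.127,0.22,0],
    [1,0.125,-0.127,0.245,0],
    [1,0.125,-0.127,0.255,0],
    [1,0.125,-0.127,0.258,0],
    [1,0.13,-0.127,0.258,0],
    [1,0.134,-0.127,0.258,0],
    [1,0.136,-0.127,0.258,0],
    [1,0.136,-0.127,0.258,0]
  ]
}}

```text
time_s: 15.02
eef_pos: [0.531, 0.2786, 0.0209]
orientation: [-180.0, -0.0, -1.7]
contact_force: [0.7, -0.5, 0.2]
gripper_width: 0.0258
gripper_force: 59.5
```

Run:
```python
from h import *
o=manip.get_obs(); print(tob(o['eef_pos']),o['eef_pos'],o['contact_force'],o['gripper_width'])
```

```text
[-28.4 -38.7] [0.53095505 0.27863365 0.02092368] [ 0.71655655 -0.52697324  0.20600124] 0.025810535964821968
```

{"method": "move_arm", "body": {
  "steps": [
    [1,0.001,0,0.001,0],
    [1,0.002,0,0.001,0],
    [1,0.003,0,0.001,0],
    [1,0.004,0,0.001,0],
    [1,0.004,0,0.001,0]
  ]
}}

```text
time_s: 15.65
eef_pos: [0.5327, 0.2788, 0.0205]
orientation: [-180.0, 0.0, -1.7]
contact_force: [-3.3, 0.5, 5.2]
gripper_width: 0.0255
gripper_force: 60.1
```

{"method": "move_arm", "body": {
  "steps": [
    [1,0.001,0,0,0],
    [1,0.002,0,0,0],
    [1,0.002,0,0,0]
  ]
}}

```text
time_s: 16.02
eef_pos: [0.5336, 0.2788, 0.0205]
orientation: [-180.0, 0.0, -1.7]
contact_force: [-3.0, 0.0, 4.3]
gripper_width: 0.0257
gripper_force: 60.1
```

Only deck friction so far; continuing.

{"method": "move_arm", "body": {
  "steps": [
    [1,0.001,0,-0.001,0],
    [1,0.002,0,-0.001,0],
    [1,0.003,0,-0.001,0],
    [1,0.004,0,-0.001,0],
    [1,0.004,0,-0.001,0]
  ]
}}

```text
time_s: 16.65
eef_pos: [0.5338, 0.2787, 0.0205]
orientation: [180.0, 0.2, -1.6]
contact_force: [-14.0, 0.8, 5.7]
gripper_width: 0.0257
gripper_force: 60.2
```

{"method": "move_arm", "body": {
  "steps": [
    [0.4,-0.003,0,0,0],
    [0.15,-0.003,0,0,0],
    [0.15,-0.003,0,0,0],
    [0.15,-0.003,0,-0.03,0],
    [0.15,-0.003,0,-0.08,0],
    [1,-0.003,0.05,-0.08,0],
    [1,-0.003,0.08,-0.08,0],
    [1,-0.003,0.08,-0.08,0],
    [1,-0.003,0.08,-0.08,0],
    [1,-0.003,0.08,-0.08,0]
  ]
}}

```text
time_s: 17.9
eef_pos: [0.533, 0.2394, 0.0608]
orientation: [-180.0, 0.0, -1.7]
contact_force: [-0.1, -0.1, -0.1]
gripper_width: -0.0
gripper_force: 0.0
```

Run:
```python
from h import *
o=manip.get_obs(); print(tob(o['eef_pos']),o['eef_pos'],o['contact_force'],o['gripper_width'])
w=grab('wrist'); cv2.imwrite('pics/w9.png',w['img']); 
for p in (brd(-26,-76),): go(*p,.022,-1.71)
```

```text
[-25.2 -77.9] [0.53300769 0.23941185 0.0607708 ] [-0.12193019 -0.08959171 -0.06858096] -2.968124415355398e-06
go [-0.0016 -0.0039  0.0775] 0.0005 now [0.533  0.2393 0.0608] [-1.7998e+02  1.0000e-02 -1.6500e+00]
```

View pics/w9.png

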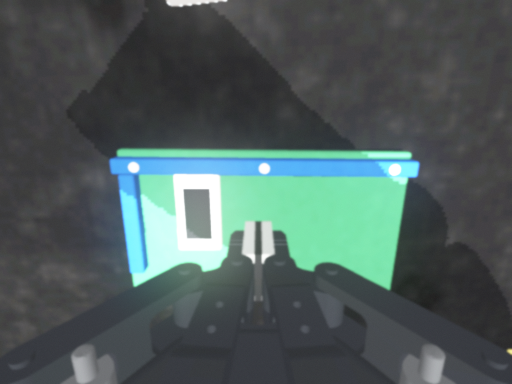

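The slide is flush at the rear fence, (198,213), with the closed fingers to its right at (258,245). Now pushing it left.

{"method": "move_arm", "body": {
  "steps": [
    [1,-0.001,0,0.04,0],
    [1,-0.001,0,0.079,0],
    [1,-0.001,0,0.079,0],
    [1,-0.001,-0.01,0.079,0],
    [1,-0.001,-0.02,0.079,0],
    [1,-0.001,-0.03,0.079,0],
    [1,-0.001,-0.04,0.079,0],
    [1,-0.001,-0.05,0.079,0],
    [1,-0.001,-0.06,0.079,0],
    [1,-0.001,-0.067,0.079,0],
    [1,-0.001,-0.067,0.079,0]
  ]
}}

```text
time_s: 19.32
eef_pos: [0.5336, 0.2724, 0.0214]
orientation: [-180.0, 0.0, -1.7]
contact_force: [-0.7, -0.5, -0.1]
gripper_width: -0.0001
gripper_force: 0.0
```

Run:
```python
from h import *
o=manip.get_obs(); print(tob(o['eef_pos']),o['eef_pos'],o['contact_force'])
```

```text
[-25.6 -44.9] [0.53358972 0.27235676 0.02135368] [-0.70707395 -0.54200889 -0.1045691 ]
```

{"method": "move_arm", "body": {
  "steps": [
    [1,0,-0.004,0,0],
    [1,0,-0.006,0,0],
    [1,0,-0.008,0,0],
    [1,0,-0.01,0,0],
    [1,0,-0.01,0,0]
  ]
}}

```text
time_s: 19.95
eef_pos: [0.5338, 0.2771, 0.0214]
orientation: [-180.0, 0.0, -1.7]
contact_force: [-0.0, 0.1, 0.9]
gripper_width: 0.0001
gripper_force: 0.0
```

Run:
```python
from h import *
o=manip.get_obs(); print(tob(o['eef_pos']),o['contact_force'])
w=grab('wrist'); np.savez('w10.npz',**w)
for c in blobs(w,(0,0,180),(180,50,255),100): print(cv2.boundingRect(c),[tob(ray(w,*p[0],.018)[:2]).tolist() for p in cv2.approxPolyDP(c,3,True)][:8])
```

```text
[-25.5 -40.1] [-0.01895684  0.11168283  0.88249848]
(188, 193, 68, 75) [[-0.1, -5.1], [-38.3, -4.7], [-40.8, -10.4], [-10.3, -10.5], [-9.7, -26.7], [-19.7, -27.5], [-20.8, -32.6], [-32.9, -31.4]]
(261, 221, 14, 43) [[-14.6, -46.0], [-15.2, -41.4], [-38.9, -42.0], [-32.3, -48.3]]
(73, 358, 17, 25) [[-103.0, 69.6], [-120.0, 70.7], [-120.8, 64.8], [-104.5, 63.3]]
(428, 359, 15, 24) [[-103.7, -143.7], [-119.9, -144.0], [-121.5, -149.1], [-104.4, -149.8]]
(337, 180, 14, 14) [[7.1, -82.9], [4.6, -78.7], [0.4, -81.5], [3.0, -85.2]]
(171, 179, 14, 13) [[7.1, 1.8], [3.0, 2.6], [1.4, -1.7], [6.6, -3.0]]
(254, 302, 9, 22) [[-63.5, -38.8], [-77.0, -37.6], [-77.7, -41.6], [-63.5, -41.0]]
(501, 181, 11, 15) [[6.7, -163.9], [5.2, -160.3], [-0.0, -162.0], [-0.0, -165.5]]
```

{"method": "move_arm", "body": {
  "steps": [
    [1,0,-0.003,0,0],
    [1,0,-0.006,0,0],
    [1,0,-0.009,0,0],
    [1,0,-0.011,0,0],
    [1,0,-0.013,0,0],
    [1,0,-0.013,0,0]
  ]
}}

```text
time_s: 20.75
eef_pos: [0.5339, 0.2826, 0.0212]
orientation: [179.9, 0.0, -1.7]
contact_force: [-2.5, -5.4, 3.8]
gripper_width: -0.0001
gripper_force: 2.7
```

```bash
cat > look.py <<'E'
from h import *
o=manip.get_obs(); print(tob(o['eef_pos']),o['contact_force'])
w=grab('wrist'); np.savez('wl.npz',**w)
for c in blobs(w,(0,0,180),(180,50,255),300):
    if cv2.boundingRect(c)[1]<300: print(cv2.boundingRect(c),[tob(ray(w,*p[0],.018)[:2]).tolist() for p in cv2.approxPolyDP(c,3,True)][:8])
E
python3 look.py
```

```text
[-25.6 -34.7] [-2.48851618 -5.42077973  3.76401535]
(189, 193, 67, 76) [[0.4, -1.2], [-38.3, 0.2], [-42.0, -4.4], [-10.3, -5.6], [-9.7, -21.8], [-19.1, -22.0], [-20.8, -27.2], [-33.0, -26.0]]
(261, 221, 14, 43) [[-14.7, -40.5], [-14.7, -35.9], [-38.9, -36.5], [-32.4, -42.8]]
```

Flush with both fences. Next is the brown slide.

Run:
```python
from h import *
p=cas(-26,-51); go(*p,.12,-1.65)
```

```text
go [ 0.0595  1.1857 -0.1958] -0.0007 now [0.5339 0.2826 0.0213] [ 1.7992e+02  3.0000e-02 -1.7300e+00]
```

{"method": "move_arm", "body": {
  "steps": [
    [1,0,0.02,0,0],
    [1,0,0.03,-0.1,0],
    [0,0,0.08,-0.2,0],
    [0,0,0.2,-0.2,0],
    [0,0,0.32,-0.2,0],
    [0,0,0.44,-0.2,0],
    [0,0,0.56,-0.2,0],
    [-0.1,0,0.68,-0.2,0],
    [-0.1,0,0.8,-0.2,0],
    [-0.1,0,0.9,-0.2,0],
    [-0.1,0,1,-0.2,0],
    [-0.1,0,1,-0.2,0],
    [-0.1,0,1,-0.2,0]
  ]
}}

```text
time_s: 22.42
eef_pos: [0.5189, -0.216, 0.1212]
orientation: [-180.0, -0.0, -1.7]
contact_force: [-0.2, 0.5, -0.1]
gripper_width: 0.047
gripper_force: 0.0
```

```bash
cat > lookc.py <<'E'
from h import *
import sys
w=grab('wrist'); cv2.imwrite('pics/%s.png'%sys.argv[1],w['img']); o=manip.get_obs(); print(o['eef_pos'],o['gripper_width'])
for lo,hi in (((175,150,90),(180,255,255)),((0,150,90),(3,255,255))):
    for c in blobs(w,lo,hi,10)[:4]: print('red',[np.round(q,1) for q in boxw(w,c,.026)])
for c in blobs(w,(3,150,120),(20,255,255))[:3]: print('orange',cv2.boundingRect(c),[np.round(q,1) for q in boxw(w,c,.028)])
for c in blobs(w,(0,0,190),(180,40,255),100):
    if cv2.boundingRect(c)[1]<200: print('white',cv2.boundingRect(c),[np.round(q,1) for q in boxw(w,c,.018)])
for n,x,y in (('brown',-26,-51),('tan',-26,-109)):
    p=cas(x,y); print(n,p); go(*p,.06,-1.65); go(*p,.0205,-1.65)
E
python3 lookc.py w11
```

```text
[ 0.51912831 -0.21535736  0.12130539] 0.04684458288074281
red [array([ 569.2, -392.8]), array([15.3, 15.1]), np.float64(88.3)]
red [array([ 571.7, -335. ]), array([12.3, 13.5]), np.float64(88.3)]
red [array([ 574.7, -219.7]), array([10.8, 14.3]), np.float64(88.3)]
red [array([ 573.4, -277.2]), array([11.9, 13.5]), np.float64(88.3)]
orange (119, 15, 59, 123) [array([ 605.4, -139.5]), array([35.7, 84.4]), np.float64(88.6)]
orange (363, 131, 23, 40) [array([ 547.4, -307.6]), array([14.4, 30.9]), np.float64(88.3)]
white (148, 10, 354, 102) [array([ 613.8, -268.1]), array([259.2,  70.6]), np.float64(88.5)]
white (353, 117, 71, 66) [array([ 545.6, -323. ]), array([54.2, 53.5]), np.float64(89.2)]
white (273, 117, 80, 63) [array([ 548.6, -261. ]), array([64.9, 51.1]), np.float64(88.3)]
white (422, 117, 56, 73) [array([ 540.8, -373.5]), array([39.2, 60. ]), np.float64(88.8)]
white (165, 37, 25, 70) [array([ 610.3, -156.9]), array([14.9, 49.4]), np.float64(88.9)]
white (250, 187, 201, 3) [array([ 514.2, -294. ]), array([170.3,   1.8]), np.float64(88.3)]
white (497, 93, 15, 16) [array([ 582.3, -410.8]), array([11.7, 11.3]), np.float64(88.3)]
brown [ 0.54574229 -0.31073021]
go [0.0587 0.1892 0.1225] -0.0 now [ 0.5191 -0.2154  0.1213] [-1.7997e+02 -1.0000e-02 -1.6500e+00]
go [0.0587 0.1892 0.2015] -0.0 now [ 0.5191 -0.2154  0.1213] [-1.7997e+02 -1.0000e-02 -1.6500e+00]
tan [ 0.54407224 -0.36870616]
go [0.0587 0.3052 0.1225] -0.0 now [ 0.5191 -0.2154  0.1213] [-1.7997e+02 -1.0000e-02 -1.6500e+00]
go [0.0587 0.3052 0.2015] -0.0 now [ 0.5191 -0.2154  0.1213] [-1.7997e+02 -1.0000e-02 -1.6500e+00]
```

{"method": "move_arm", "body": {
  "steps": [
    [-0.1,0.03,0.1,0.06,0],
    [-0.1,0.058,0.188,0.12,0],
    [-0.1,0.058,0.188,0.12,0],
    [-0.1,0.058,0.188,0.17,0],
    [-0.1,0.058,0.188,0.195,0],
    [-0.1,0.058,0.188,0.201,0],
    [-0.1,0.058,0.188,0.201,0],
    [0.3,0.058,0.188,0.201,0],
    [1,0.058,0.188,0.201,0],
    [1,0.058,0.188,0.201,0],
    [1,0.058,0.188,0.201,0],
    [1,0.058,0.188,0.201,0]
  ]
}}

```text
time_s: 23.98
eef_pos: [0.5458, -0.3111, 0.0219]
orientation: [180.0, -0.1, -1.7]
contact_force: [-2.7, 1.4, 7.8]
gripper_width: 0.0256
gripper_force: 58.5
```

{"method": "move_arm", "body": {
  "steps": [
    [1,0,0,-0.05,0],
    [1,0,0,-0.12,0],
    [1,0,-0.05,-0.18,0],
    [1,0,-0.15,-0.18,0],
    [1,0,-0.26,-0.18,0],
    [1,0,-0.38,-0.18,0],
    [1,0,-0.5,-0.18,0],
    [1,0,-0.62,-0.18,0],
    [1,0,-0.74,-0.18,0],
    [1,0,-0.86,-0.18,0],
    [1,0,-0.96,-0.18,0],
    [1,0,-1,-0.18,0],
    [1,0,-1,-0.18,0],
    [1,0,-1,-0.18,0]
  ]
}}

```text
time_s: 25.72
eef_pos: [0.5604, 0.1871, 0.1109]
orientation: [180.0, -0.0, -1.8]
contact_force: [0.0, -0.3, -0.0]
gripper_width: 0.0253
gripper_force: 59.2
```

Run:
```python
from h import *
o=manip.get_obs(); print(tob(o['eef_pos']),o['gripper_width'],o['gripper_force'])
w=grab('wrist'); 
cs=blobs(w,(0,0,180),(180,50,255),300)
for c in cs: print(cv2.boundingRect(c))
p=brd(-34,-64); go(*p,.06,-1.71); go(*p,.0215,-1.71)
```

```text
[   3.8 -129.4] 0.02529844729766567 59.17488098144531
(60, 0, 353, 63)
(231, 193, 55, 91)
(100, 194, 43, 58)
go [-0.0759 -0.1311  0.1016] -0.0009 now [0.5605 0.1868 0.1109] [179.95  -0.    -1.82]
go [-0.0759 -0.1312  0.1786] -0.0009 now [0.5605 0.1868 0.1109] [179.95  -0.    -1.82]
```

{"method": "move_arm", "body": {
  "steps": [
    [1,-0.04,-0.07,0.05,-0.001],
    [1,-0.076,-0.131,0.1,-0.001],
    [1,-0.076,-0.131,0.1,-0.001],
    [1,-0.076,-0.131,0.15,-0.001],
    [1,-0.076,-0.131,0.17,-0.001],
    [1,-0.076,-0.131,0.178,-0.001],
    [1,-0.072,-0.131,0.178,-0.001],
    [1,-0.067,-0.131,0.178,-0.001],
    [1,-0.062,-0.131,0.178,-0.001],
    [1,-0.058,-0.131,0.178,-0.001],
    [1,-0.056,-0.131,0.178,-0.001],
    [1,-0.054,-0.131,0.178,-0.001],
    [1,-0.054,-0.131,0.178,-0.001]
  ]
}}

```text
time_s: 27.4
eef_pos: [0.533, 0.2551, 0.0219]
orientation: [179.9, 0.2, -1.5]
contact_force: [-15.0, -2.3, 14.6]
gripper_width: 0.0254
gripper_force: 61.0
```

Run:
```python
from h import *
o=manip.get_obs(); print(tob(o['eef_pos']),o['contact_force'])
```

```text
[-25.6 -62.2] [-14.95600383  -2.33096349  14.64224614]
```

{"method": "move_arm", "body": {
  "steps": [
    [0.4,-0.004,0,-0.002,0],
    [0.15,-0.004,0,-0.002,0],
    [0.15,-0.004,0,-0.002,0],
    [0.15,-0.004,0,-0.04,0],
    [0.15,-0.004,0,-0.08,0],
    [1,-0.004,0.04,-0.08,0],
    [1,-0.004,0.068,-0.08,0],
    [1,-0.004,0.068,-0.08,0],
    [1,-0.004,0.068,-0.08,0],
    [1,-0.004,0.068,-0.04,0],
    [1,-0.004,0.068,-0.001,0],
    [1,-0.004,0.068,0,0],
    [1,-0.004,0.055,0,0],
    [1,-0.004,0.04,0,0],
    [1,-0.004,0.03,0,0],
    [1,-0.004,0.02,0,0],
    [1,-0.004,0.012,0,0],
    [1,-0.004,0.006,0,0],
    [1,-0.004,0.006,0,0]
  ]
}}

```text
time_s: 29.78
eef_pos: [0.533, 0.2522, 0.0219]
orientation: [-180.0, -0.0, -1.6]
contact_force: [0.0, -0.1, -0.2]
gripper_width: -0.0001
gripper_force: 0.0
```

```bash
python3 look.py
```

```text
[-25.5 -65. ] [ 0.00514119 -0.14600997 -0.16729027]
(129, 193, 126, 91) [[-0.5, -0.4], [-51.8, 0.4], [-45.5, -11.7], [-43.1, -4.9], [-9.6, -5.9], [-9.5, -21.1], [-39.4, -21.9], [-41.2, -33.6]]
(261, 221, 13, 42) [[-14.8, -70.8], [-14.9, -66.7], [-38.6, -66.9], [-33.2, -72.7]]
```

{"method": "move_arm", "body": {
  "steps": [
    [1,0,-0.002,0,0],
    [1,0,-0.004,0,0],
    [1,0,-0.006,0,0],
    [1,0,-0.007,0,0],
    [1,0,-0.007,0,0]
  ]
}}

```text
time_s: 30.45
eef_pos: [0.5331, 0.2546, 0.0218]
orientation: [179.9, 0.0, -1.6]
contact_force: [-0.9, -4.8, 3.4]
gripper_width: 0.0001
gripper_force: 2.8
```

```bash
python3 look.py
python3 - <<'E'
from h import *
cv2.imwrite('pics/w12.png',np.load('wl.npz')['img'])
E
```

```text
[-25.6 -62.7] [-0.9411417  -4.77980198  3.4266404 ]
(133, 193, 122, 90) [[-0.9, -0.0], [-51.0, -0.2], [-45.4, -9.4], [-43.6, -5.3], [-9.4, -5.6], [-10.5, -21.7], [-38.7, -21.8], [-39.2, -28.7]]
(261, 221, 13, 42) [[-14.8, -68.5], [-14.8, -63.9], [-38.6, -64.6], [-33.2, -70.4]]
```

View pics/w12.png

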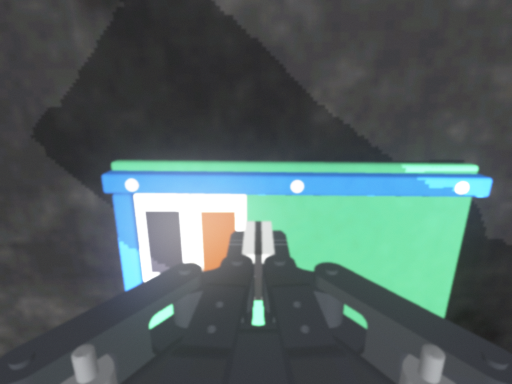

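The black and brown slides lie flush side by side against both fences (columns 135–247, rows 193+). Now the tan slide.

{"method": "move_arm", "body": {
  "steps": [
    [1,0,0.02,0,0],
    [1,0,0.03,-0.1,0],
    [0,0,0.08,-0.2,0],
    [0,0,0.2,-0.2,0],
    [0,0,0.32,-0.2,0],
    [0,0,0.44,-0.2,0],
    [0,0,0.56,-0.2,0],
    [-0.1,0,0.68,-0.2,0],
    [-0.1,0,0.8,-0.2,0],
    [-0.1,0,0.9,-0.2,0],
    [-0.1,0,1,-0.2,0],
    [-0.1,0,1,-0.2,0],
    [-0.1,0,1,-0.2,0]
  ]
}}

```text
time_s: 32.12
eef_pos: [0.5192, -0.244, 0.1217]
orientation: [-180.0, -0.0, -1.6]
contact_force: [0.4, -0.1, -0.2]
gripper_width: 0.0471
gripper_force: 0.0
```

```bash
python3 lookc.py w13
```

```text
[ 0.51936659 -0.24327852  0.12180413] 0.04708794413151444
red [array([ 574.9, -219.5]), array([11.6, 14.3]), np.float64(88.4)]
red [array([ 569.4, -393.2]), array([14. , 14.6]), np.float64(89.8)]
red [array([ 572.9, -277.1]), array([11.6, 13.6]), np.float64(88.4)]
red [array([ 571.8, -335. ]), array([12. , 12.8]), np.float64(88.4)]
orange (80, 16, 62, 123) [array([ 605.5, -139.2]), array([35.2, 84.7]), np.float64(88.5)]
white (149, 12, 316, 101) [array([ 613.7, -282.1]), array([229.6,  70.4]), np.float64(88.4)]
white (250, 118, 141, 65) [array([ 547. , -294.8]), array([114.2,  53. ]), np.float64(88.4)]
white (383, 118, 62, 73) [array([ 542. , -374.2]), array([44.7, 59.3]), np.float64(84.3)]
white (126, 37, 28, 72) [array([ 610.4, -155.4]), array([15.6, 51.1]), np.float64(89.3)]
white (459, 94, 36, 17) [array([ 582.4, -416.6]), array([26.7, 12.1]), np.float64(88.4)]
white (246, 188, 174, 4) [array([ 513.5, -307.2]), array([147.7,   2.7]), np.float64(88.4)]
white (98, 145, 14, 46) [array([ 537.4, -117.5]), array([10.1, 38.6]), np.float64(88.4)]
white (272, 118, 22, 21) [array([ 567.4, -263.4]), array([17.7, 14.2]), np.float64(26.8)]
white (100, 18, 19, 27) [array([ 640.3, -138.4]), array([13.2, 17.3]), np.float64(88.4)]
brown [ 0.54574229 -0.31073021]
go [0.0563 0.1335 0.1235] 0.001 now [ 0.5194 -0.2433  0.1218] [-1.7997e+02 -1.0000e-02 -1.5300e+00]
go [0.0563 0.1336 0.2025] 0.001 now [ 0.5194 -0.2433  0.1218] [-1.7997e+02 -1.0000e-02 -1.5300e+00]
tan [ 0.54407224 -0.36870616]
go [0.0561 0.2495 0.1235] 0.001 now [ 0.5194 -0.2433  0.1218] [-1.7997e+02 -1.0000e-02 -1.5300e+00]
go [0.0561 0.2496 0.2025] 0.001 now [ 0.5194 -0.2433  0.1218] [-1.7997e+02 -1.0000e-02 -1.5300e+00]
```

{"method": "move_arm", "body": {
  "steps": [
    [-0.1,0.028,0.12,0.06,0.001],
    [-0.1,0.056,0.249,0.12,0.001],
    [-0.1,0.056,0.249,0.12,0.001],
    [-0.1,0.056,0.249,0.12,0.001],
    [-0.1,0.056,0.249,0.17,0.001],
    [-0.1,0.056,0.249,0.195,0.001],
    [-0.1,0.056,0.249,0.201,0.001],
    [-0.1,0.056,0.249,0.201,0.001],
    [0.3,0.056,0.249,0.201,0.001],
    [1,0.056,0.249,0.201,0.001],
    [1,0.056,0.249,0.201,0.001],
    [1,0.056,0.249,0.201,0.001],
    [1,0.056,0.249,0.201,0.001]
  ]
}}

```text
time_s: 33.8
eef_pos: [0.5443, -0.3696, 0.0224]
orientation: [180.0, -0.1, -1.7]
contact_force: [-2.8, 1.8, 7.8]
gripper_width: 0.0248
gripper_force: 58.5
```

{"method": "move_arm", "body": {
  "steps": [
    [1,0,0,-0.05,0],
    [1,0,0,-0.12,0],
    [1,0,-0.05,-0.18,0],
    [1,0,-0.15,-0.18,0],
    [1,0,-0.26,-0.18,0],
    [1,0,-0.38,-0.18,0],
    [1,0,-0.5,-0.18,0],
    [1,0,-0.62,-0.18,0],
    [1,0,-0.74,-0.18,0],
    [1,0,-0.86,-0.18,0],
    [1,0,-0.96,-0.18,0],
    [1,0,-1,-0.18,0],
    [1,0,-1,-0.18,0],
    [1,0,-1,-0.18,0]
  ]
}}

```text
time_s: 35.55
eef_pos: [0.5589, 0.1287, 0.1114]
orientation: [180.0, 0.0, -1.8]
contact_force: [-0.3, 0.3, 0.1]
gripper_width: 0.025
gripper_force: 59.0
```

Run:
```python
from h import *
o=manip.get_obs(); print(tob(o['eef_pos']),o['gripper_width'],o['gripper_force'])
w=grab('wrist'); 
for c in blobs(w,(0,0,180),(180,50,255),300): print(cv2.boundingRect(c))
p=brd(-34,-92); go(*p,.06,-1.71); go(*p,.0215,-1.71)
```

```text
[   4.  -187.8] 0.02500961486265427 59.02728796005249
(0, 0, 308, 63)
(231, 193, 54, 90)
(30, 194, 78, 58)
go [-0.0764 -0.1919  0.1026] -0.0009 now [0.5589 0.1285 0.1113] [179.96   0.    -1.82]
go [-0.0764 -0.1919  0.1796] -0.0009 now [0.5589 0.1285 0.1113] [179.96   0.    -1.82]
```

{"method": "move_arm", "body": {
  "steps": [
    [1,-0.04,-0.1,0.05,-0.001],
    [1,-0.076,-0.192,0.1,-0.001],
    [1,-0.076,-0.192,0.1,-0.001],
    [1,-0.076,-0.192,0.15,-0.001],
    [1,-0.076,-0.192,0.17,-0.001],
    [1,-0.076,-0.192,0.178,-0.001],
    [1,-0.072,-0.192,0.178,-0.001],
    [1,-0.067,-0.192,0.178,-0.001],
    [1,-0.062,-0.192,0.178,-0.001],
    [1,-0.058,-0.192,0.178,-0.001],
    [1,-0.056,-0.192,0.178,-0.001],
    [1,-0.054,-0.192,0.178,-0.001],
    [1,-0.054,-0.192,0.178,-0.001]
  ]
}}

```text
time_s: 37.22
eef_pos: [0.5322, 0.2271, 0.0223]
orientation: [179.9, 0.2, -1.5]
contact_force: [-17.4, -1.3, 17.2]
gripper_width: 0.0251
gripper_force: 61.3
```

Run:
```python
from h import *
o=manip.get_obs(); print(tob(o['eef_pos']),o['contact_force'])
```

```text
[-25.6 -90.2] [-17.36518338  -1.33290757  17.22173249]
```

{"method": "move_arm", "body": {
  "steps": [
    [0.4,-0.004,0,-0.002,0],
    [0.15,-0.004,0,-0.002,0],
    [0.15,-0.004,0,-0.002,0],
    [0.15,-0.004,0,-0.04,0],
    [0.15,-0.004,0,-0.08,0],
    [1,-0.004,0.04,-0.08,0],
    [1,-0.004,0.068,-0.08,0],
    [1,-0.004,0.068,-0.08,0],
    [1,-0.004,0.068,-0.08,0],
    [1,-0.004,0.068,-0.04,0],
    [1,-0.004,0.068,-0.001,0],
    [1,-0.004,0.055,0,0],
    [1,-0.004,0.04,0,0],
    [1,-0.004,0.03,0,0],
    [1,-0.004,0.02,0,0],
    [1,-0.004,0.012,0,0],
    [1,-0.004,0.006,0,0],
    [1,-0.004,0.002,0,0],
    [1,-0.004,-0.001,0,0],
    [1,-0.004,-0.001,0,0]
  ]
}}

```text
time_s: 39.72
eef_pos: [0.5326, 0.2266, 0.0223]
orientation: [179.9, 0.0, -1.6]
contact_force: [0.1, -5.8, 3.4]
gripper_width: -0.0001
gripper_force: 2.5
```

```bash
python3 look.py
```

```text
[-25.2 -90.7] [ 0.14622366 -5.80041291  3.44383407]
(78, 193, 177, 93) [[-0.8, -0.3], [-52.3, -0.3], [-53.0, -24.4], [-46.0, -36.1], [-44.1, -32.5], [-9.8, -33.4], [-10.4, -50.1], [-38.6, -50.2]]
```

All three are flush. I'll back off and check the row from higher up.

{"method": "move_arm", "body": {
  "steps": [
    [1,0,0.02,0,0],
    [1,0,0.03,-0.1,0],
    [1,-0.06,0.03,-0.2,0],
    [1,-0.14,0.03,-0.26,0],
    [1,-0.14,0.03,-0.26,0],
    [1,-0.14,0.03,-0.26,0],
    [1,-0.14,0.03,-0.26,0]
  ]
}}

```text
time_s: 40.65
eef_pos: [0.4626, 0.2142, 0.1516]
orientation: [180.0, 0.1, -1.6]
contact_force: [1.0, 0.2, 0.9]
gripper_width: 0.0002
gripper_force: 0.0
```

```bash
python3 look.py
python3 - <<'E'
from h import *
w=dict(np.load('wl.npz')); 
cv2.imwrite('pics/w14.png',cv2.resize(w['img'][30:220,90:380],(800,524)))
go(.5,-.17,.15,-1.65)
E
```

```text
[ -94.8 -105.2] [0.99160361 0.15463754 0.93573538]
(137, 70, 98, 61) [[-1.2, -1.2], [-51.2, -0.9], [-51.9, -83.3], [-1.8, -83.4]]
(411, 288, 101, 66) [[-305.2, -396.8], [-218.1, -375.4], [-222.0, -269.2], [-245.0, -289.0]]
(0, 298, 110, 60) [[-231.4, 55.2], [-235.5, 173.6], [-312.0, 192.4]]
(423, 231, 79, 50) [[-152.8, -280.9], [-184.5, -276.0], [-197.5, -283.3], [-207.0, -345.2], [-162.6, -350.5]]
go [0.0967 0.7661 0.0031] 0.0003 now [0.4625 0.2143 0.1515] [ 1.7999e+02  7.0000e-02 -1.6100e+00]
```

View pics/w14.png

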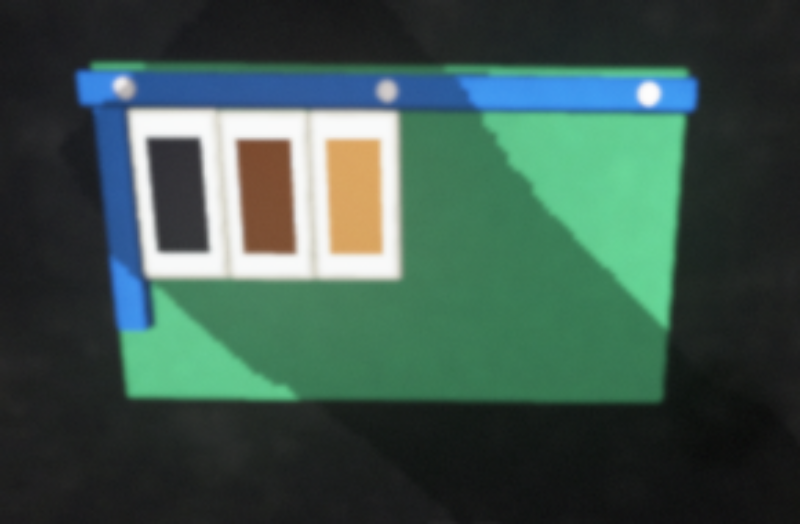

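The row is square and gap-free: columns 130–400, rear edge straight along the fence at row 110. Now to the wedge.

{"method": "move_arm", "body": {
  "steps": [
    [1,0.05,0.11,0,0],
    [0.2,0.096,0.22,0,0],
    [0.2,0.096,0.34,0,0],
    [0.2,0.096,0.46,0,0],
    [0.2,0.096,0.58,0,0],
    [0.2,0.096,0.7,0,0],
    [0.2,0.096,0.766,0,0],
    [0.2,0.096,0.766,0,0],
    [0.2,0.096,0.766,0,0]
  ]
}}

```text
time_s: 41.82
eef_pos: [0.4997, -0.1691, 0.1517]
orientation: [-180.0, 0.1, -1.6]
contact_force: [0.7, -0.5, 0.4]
gripper_width: 0.0342
gripper_force: 0.0
```

```bash
python3 lookc.py w15 | grep -v white
python3 - <<'E'
from h import *
p=cas(9,125); go(*p,.07,-1.65); go(*p,.042,-1.65)
E
```

```text
[ 0.49977474 -0.16862663  0.1518866 ] 0.03434631184606731
red [array([ 571.4, -335.3]), array([13.7, 13.8]), np.float64(88.5)]
red [array([ 572.9, -277.3]), array([12.1, 13.8]), np.float64(88.5)]
red [array([ 574.9, -219.4]), array([11.2, 12.9]), np.float64(88.5)]
orange (195, 0, 46, 109) [array([ 603.8, -139.2]), array([34.7, 81.3]), np.float64(88.5)]
brown [ 0.54574229 -0.31073021]
go [0.0995 0.2818 0.1835] 0.0011 now [ 0.4998 -0.1686  0.1519] [-1.7996e+02  4.0000e-02 -1.5100e+00]
go [0.0996 0.2819 0.2625] 0.0011 now [ 0.4998 -0.1686  0.1519] [-1.7996e+02  4.0000e-02 -1.5100e+00]
tan [ 0.54407224 -0.36870616]
go [0.0992 0.3978 0.1834] 0.0011 now [ 0.4998 -0.1686  0.1519] [-1.7996e+02  4.0000e-02 -1.5100e+00]
go [0.0993 0.3979 0.2624] 0.0011 now [ 0.4998 -0.1686  0.1519] [-1.7996e+02  4.0000e-02 -1.5100e+00]
go [ 0.1704 -0.07    0.1637] 0.0011 now [ 0.4998 -0.1686  0.1519] [-1.7996e+02  4.0000e-02 -1.5100e+00]
go [ 0.1704 -0.07    0.2197] 0.0011 now [ 0.4998 -0.1686  0.1519] [-1.7996e+02  4.0000e-02 -1.5100e+00]
```

{"method": "move_arm", "body": {
  "steps": [
    [0.2,0.08,-0.035,0.06,0.001],
    [0.2,0.17,-0.07,0.14,0.001],
    [0.2,0.17,-0.07,0.16,0.001],
    [0.2,0.17,-0.07,0.19,0.001],
    [0.2,0.17,-0.07,0.215,0.001],
    [0.2,0.17,-0.07,0.221,0.001],
    [0.2,0.17,-0.07,0.221,0.001],
    [0.6,0.17,-0.07,0.221,0.001],
    [1,0.17,-0.07,0.221,0.001],
    [1,0.17,-0.07,0.221,0.001],
    [1,0.17,-0.07,0.221,0.001],
    [1,0.17,-0.07,0.221,0.001]
  ]
}}

```text
time_s: 43.38
eef_pos: [0.5858, -0.1368, 0.0419]
orientation: [-180.0, -0.0, -1.7]
contact_force: [1.1, 2.4, 1.4]
gripper_width: 0.011
gripper_force: 60.7
```

Gripped. Pulling out along cassette −x.

{"method": "move_arm", "body": {
  "steps": [
    [1,-0.01,0,-0.001,0],
    [1,-0.03,0,-0.001,0],
    [1,-0.05,0,-0.001,0],
    [1,-0.07,0,-0.001,0],
    [1,-0.1,0,-0.001,0],
    [1,-0.13,0,-0.001,0],
    [1,-0.17,0,-0.001,0],
    [1,-0.21,0,-0.001,0],
    [1,-0.24,0,-0.001,0],
    [1,-0.24,0,-0.04,0],
    [1,-0.24,0,-0.13,0],
    [1,-0.24,0,-0.13,0],
    [1,-0.24,0,-0.13,0]
  ]
}}

```text
time_s: 45.0
eef_pos: [0.4652, -0.1336, 0.1066]
orientation: [180.0, -0.0, -1.7]
contact_force: [0.0, 0.1, -1.5]
gripper_width: 0.0111
gripper_force: 60.5
```

```bash
python3 lookc.py w16 | grep -v white
python3 - <<'E'
from h import *
o=manip.get_obs(); print(o['gripper_width'],o['gripper_force'])
w=grab('wrist')
for c in blobs(w,(3,150,120),(20,255,255))[:1]:
    zt=o['eef_pos'][2]-.013; a=cv2.approxPolyDP(c,2.5,True)[:,0]; print([(p.tolist(),((ray(w,*p,zt)-o['eef_pos'])[:2]*1000).round(1).tolist()) for p in a])
p=np.array([.5285,.0053]); th=np.radians(-8.5+0)  # mat centre
t=p+np.array([np.cos(th),np.sin(th)])*-.02; print(t)
for z in (.10,.037): go(*t,z,-8.5)
E
```

```text
[ 0.46497122 -0.13347153  0.10614842] 0.011131756960758939
red [array([ 573.1, -262.8]), array([13.5, 15.1]), np.float64(88.3)]
red [array([ 574.5, -205.3]), array([12.2, 14.5]), np.float64(88.3)]
orange (229, 117, 55, 109) [array([ 482.1, -132.3]), array([83.5, 40.4]), np.float64(0.0)]
brown [ 0.54574229 -0.31073021]
go [0.1721 0.3495 0.0921] -0.0005 now [ 0.465  -0.1335  0.1061] [-1.80e+02  5.00e-02 -1.71e+00]
go [0.1722 0.3495 0.1711] -0.0005 now [ 0.465  -0.1335  0.1061] [-1.80e+02  5.00e-02 -1.71e+00]
tan [ 0.54407224 -0.36870616]
go [0.1723 0.4655 0.0921] -0.0005 now [ 0.465  -0.1335  0.1061] [-1.80e+02  5.00e-02 -1.71e+00]
go [0.1723 0.4655 0.1711] -0.0005 now [ 0.465  -0.1335  0.1061] [-1.80e+02  5.00e-02 -1.71e+00]
0.011131756960758939 60.461862087249756
[([232, 117], [62.5, 11.3]), ([229, 128], [57.2, 13.1]), ([232, 225], [4.7, 14.4]), ([236, 220], [7.6, 12.1]), ([245, 221], [6.9, 7.2]), ([248, 213], [11.5, 5.4]), ([267, 213], [11.2, -4.9]), ([270, 221], [6.5, -6.5]), ([280, 220], [6.9, -11.9]), ([283, 223], [5.1, -13.5]), ([280, 207], [14.5, -12.0]), ([242, 117], [62.4, 6.4])]
[0.50871968 0.00825619]
go [ 0.0792 -0.2857  0.0118] 0.0567 now [ 0.4649 -0.1333  0.1059] [-1.7998e+02  8.0000e-02 -1.7000e+00]
go [ 0.0794 -0.2856  0.1378] 0.0567 now [ 0.4649 -0.1333  0.1059] [-1.7998e+02  8.0000e-02 -1.7000e+00]
```

The keeper is back to its shut reading (y −205.3) and the wedge is still held. Standing it on the mat.

{"method": "move_arm", "body": {
  "steps": [
    [1,0.03,-0.1,0.01,0.02],
    [1,0.06,-0.2,0.01,0.04],
    [1,0.079,-0.286,0.01,0.056],
    [1,0.079,-0.286,0.012,0.056],
    [1,0.079,-0.286,0.012,0.056],
    [1,0.079,-0.286,0.07,0.056],
    [1,0.079,-0.286,0.11,0.056],
    [1,0.079,-0.286,0.13,0.056],
    [1,0.079,-0.286,0.138,0.056],
    [1,0.079,-0.286,0.139,0.056],
    [1,0.079,-0.286,0.139,0.056]
  ]
}}

```text
time_s: 46.48
eef_pos: [0.5097, 0.0083, 0.0379]
orientation: [-180.0, -0.0, -8.4]
contact_force: [-0.4, 0.4, -0.5]
gripper_width: 0.0113
gripper_force: 60.4
```

Run:
```python
from h import *
o=manip.get_obs(); print(o['eef_pos'],o['gripper_width'],o['contact_force'])
```

```text
[0.50972377 0.00829948 0.0378588 ] 0.011289419187718586 [-0.42397754  0.40133472 -0.54998348]
```

{"method": "move_arm", "body": {
  "steps": [
    [1,0,0,0.002,0],
    [1,0,0,0.004,0],
    [1,0,0,0.004,0],
    [0.5,0,0,0.003,0],
    [0.1,0,0,0.003,0],
    [0.1,0,0,0.003,0],
    [0.1,0,0,-0.08,0],
    [0.1,-0.03,0,-0.18,0],
    [0.1,-0.1,0,-0.23,0],
    [0.1,-0.1,0,-0.23,0],
    [0.1,-0.1,0,-0.23,0],
    [0.1,-0.1,0,-0.23,0]
  ]
}}

```text
time_s: 47.98
eef_pos: [0.4601, 0.0156, 0.1517]
orientation: [-180.0, 0.1, -8.4]
contact_force: [-0.5, -0.1, 0.1]
gripper_width: 0.0384
gripper_force: 0.0
```

Run:
```python
from h import *
w=grab('wrist'); t=grab('top'); cv2.imwrite('pics/w17.png',np.vstack([w['img'][:230],t['img'][150:290]]))
for n,lo,hi,z in (('orange',(3,150,120),(20,255,255),.022),('blue',(105,80,40),(125,255,255),.004)):
    for c in blobs(w,lo,hi,100)[:1]: print(n,cv2.boundingRect(c),[np.round(q,1) for q in boxw(w,c,z)])
print(manip.get_obs()['eef_pos'])
```

```text
orange (242, 65, 32, 83) [array([522.3,   6.8]), array([27.2, 69.5]), np.float64(81.9)]
blue (222, 32, 74, 129) [array([528.5,   5.2]), array([ 64.1, 113.7]), np.float64(81.6)]
[0.45999648 0.01567194 0.15165193]
```

View pics/w17.png

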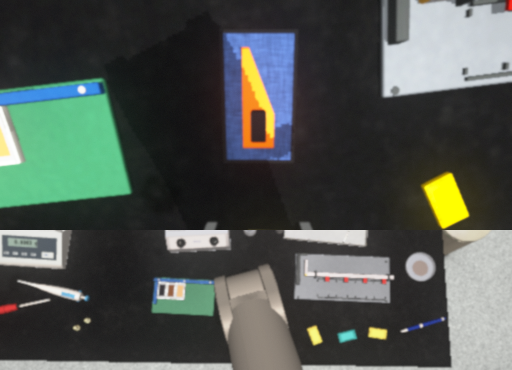

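The wedge stands upright in the middle of the mat at (258,100), the cassette is empty with the keeper shut, and the row on the board is intact. I'm handing the job in.

```bash
python3 -c "
from cell import manip
print(manip.sign_off())"
```

```text
the job is handed in; nothing more can be done
None
```

The job is handed in, though `sign_off()` gave no verdict: the three slides present (black, brown, tan) lie flush and square in the board's corner, the keeper is shut on the empty cassette, the wedge stands upright on its mat, and my moves stayed clear of the beaker, vial and note pad.

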